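# Put the bread rolls away in the roll-top bin

## Robot

A 7-joint arm with a two-finger parallel gripper is mounted at the origin on a cart in front of the work surface, level with it; the furniture and walls round the work are solid. World frame = base frame: x ahead of the robot, y to its left, z up, the work surface at z = 0. Lengths are in m, angles in rad, forces in N, time in s.
With the tool pointing down it reaches from about 0.425 to 0.875 m from the base axis. Payload 4.7 kg.
Tool frame: the origin (TCP) lies at the very end of the fingers, on their centre line; the grasp point (between the pads) lies 19 mm behind it; x points along the fingers, z is the direction in which the jaws open and shut, and the axes are right-handed (so a half turn about x gives the same grasp; the last joint's range is limited). The gripper opens to 87 mm and grips with 3 to 60 N. Pads are 19 mm wide; open, the fingers measure 117 mm over their backs; the gripper's body (75 mm by 190 mm) begins 51 mm behind the grasp point.
Start: joints at [1.189, 0.321, -0.07, 1.45, 0.023, 1.371, -0.057], TCP at [0.251, -0.6, 0.223] pointing down, gripper open.
Joint ranges: [-2.86, 2.86], [-0.3, 2.09], [-1.38, 1.24], [0.06, 2.45], [-1.56, 4.7], [0.09, 2.05], [-2.69, 2.69]. Speed limits (rad/s): [2.57, 2.57, 3.14, 3.14, 3.14, 3.14, 3.14].

## Interface

Orientations are given as a rotation vector (axis times angle).
In Python, from bench import telemetry, viewer, workorder gives the robot as it stands.
- The arm moves only by the shell command python3 -m creep 'ROWS' [FORCE]. ROWS is JSON, a list of rows, each an object of numbers: "fingers": the opening, from 0 (shut) to 1 (fully open); "x", "y", "z": the shift along the tool's x, y, z in units of 40 mm (1.0 is 40 mm); "twist": the turn about the tool's x in units of 5 degrees (1.0 is 5 degrees). In form: [{"fingers": .., "x": .., "y": .., "z": .., "twist": ..}, ...]. A call has 1 to 20 rows; each row is the pose to reach, as a shift and turn from the pose commanded when the call began, along the tool's axes at that moment; what a row does not reach only later rows make up. A row lasts 1/12 s, in which the tool goes at most 41.7 mm and 7.16 degrees, less where a joint would pass 70% of its speed; a pose out of reach is approached as far as the arm can. A call with a gripper value outside its range is refused whole. The fingers move at their own pace and stop on an object; FORCE is the grip in N (left out, the last holds). Time passes only in rows, so rows that repeat a pose let the fingers close. It gives the time, the measured TCP pose, the force and the opening at its end, in the units of the state.
- telemetry.get_state(): the state, without advancing time (a new reading comes with each control period).
- viewer.get_image(name): name is "side" or "top" or "wrist"; returns a dict with "pixels" (480x640x3 uint8, red, green, blue), "z_map" (480x640 float32, m along the optical axis (not along the pixel's ray), 0 where there is no reading), "K" (3x3 intrinsics, pixels), "xyz" and "attitude" of the camera in the world. Camera axes: x right, y up, looking along -z (the intrinsics and any distortion apply to the point x, -y, -z); pixel columns grow to the right and rows downward; lengths in m; the calibration is good to about 2 mm. A picture is of the moment at which its call begins.
- workorder.close_job(): hands the job in, once; it reports no verdict.
The state is a dict: "time": time; "joint_positions": joint angles; "qd": joint speeds; "joint_torque": joint torques, N m; "position": TCP position; "tool_rot": TCP orientation; "ft_force": force on the tool from outside, world axes, zero at the start; "torque": the same for the moment, N m; "grip_width": opening from 0.0 (shut) to 1.0 (fully open).
Only numpy, scipy, OpenCV 4.12 (cv2) and the standard library are available. Lean on these libraries where they do the work, as an engineer would, in place of code of your own. Each camera call takes 0.05 s, during which the arm holds its last target.

## Task

Put the bread rolls away: roll the tambour cover of the bread bin right up, pull its tray out to the stop, and put all the rolls that are there, whether three or four, in the tray, side by side on its floor. Then push the tray fully home and roll the cover all the way down again; never run the cover down onto a tray that is out, and leave the other things on the counter alone.

Things in the scene. Friction and masses are not known exactly. Their poses are not given: they have to be found in the camera images.
- bin: the bread bin, wood, fixed to the counter in each start at another place and angle: half-round side cheeks 12 mm thick and 128 mm in radius, 224 mm wide over all, 256 mm deep, 150 mm high. Origin: centre of its underside, on the counter. Its x axis points from the open front to the back, y along its width, z up. The axis that the cover turns about is parallel to y, 22 mm above the origin. The rear upper quarter is a fixed shell, the front quarter is the cover
- cover (a joint): the tambour cover of twelve wooden slats, running in a quarter-round track 116 mm in radius (outer face 121 mm) about the bin's axis: 0 rad = fully down (closed), 1.4 rad = fully up, at the stop. It may start a little open. It stays where it is left; moving it takes about 3 to 6 N at its handle
- cover_handle (a point): centre of the cover's handle: a round bar 16 mm thick and 40 mm long, parallel to the bin's y axis, on a single stem (12 mm) at its middle, 158 mm from the cover's axis (its centre 37 mm off the slats). Seen from the bin's axis the handle lies 0.21 rad above the horizontal front direction when the cover is down, and 0.21 + cover rad in general; low at the front when closed, on top when open. It can be pinched by its two ends from above all the way
- tray (a joint): how far the tray is out towards the bin's front (its -x): 0 m = home, 0.13 m = out at the stop. It slides with about 2 N and stays where it is left. With the cover up only; the tray and its tab stand wholly behind the cover when home
- tray_floor (a point): centre of the upper face of the tray's floor, 28 mm above the counter; axes as the bin's. The aluminium tray measures 160 mm (x) by 190 mm (y); inside its walls x runs from -72 to 76 mm and y from -91 to 91 mm; the walls are 25 mm high above the floor. It moves with the tray
- tray_tab (a point): the tray's pull tab: an upright plate 10 mm thick (bin x), 44 mm wide (bin y), at the middle of the front wall; the point is 64 mm above the counter, in the plate, which ends 11 mm higher, at 75 mm, and is free of the wall from 53 mm up. It moves with the tray
- board: the dark wooden serving board, fixed, 250 x 90 x 12 mm (x, y, z), to the right of the bin, on which the rolls stand in a row along its x axis at the start, some 60 mm apart; origin at the centre of its underside. (To the left of the bin stands the till, fixed, up to 410 mm high: its side face runs along y = -0.10 m from x = 0.51 m on. The counter's front edge is at about x = 0.36 m)
- roll_1_center (a point): a round bread roll, flat base and domed crust with a cross cut, 46 mm across (straight-sided from 10 to 26 mm up, rounded above) and 40 mm high, about 50 g; all rolls are alike; the point is its centre, 20 mm above its base; absent (None) in some starts
- roll_2_center (a point): a round bread roll, flat base and domed crust with a cross cut, 46 mm across (straight-sided from 10 to 26 mm up, rounded above) and 40 mm high, about 50 g; all rolls are alike; the point is its centre, 20 mm above its base; absent (None) in some starts
- roll_3_center (a point): a round bread roll, flat base and domed crust with a cross cut, 46 mm across (straight-sided from 10 to 26 mm up, rounded above) and 40 mm high, about 50 g; all rolls are alike; the point is its centre, 20 mm above its base; absent (None) in some starts
- roll_4_center (a point): a round bread roll, flat base and domed crust with a cross cut, 46 mm across (straight-sided from 10 to 26 mm up, rounded above) and 40 mm high, about 50 g; all rolls are alike; the point is its centre, 20 mm above its base; absent (None) in some starts
- espresso_cup: bystander: a small white cup, 60 mm across, 56 mm high, loose, to be left alone; origin under its middle
- honey_jar: bystander: a glass jar of honey, 64 mm across, 84 mm high, loose, to be left alone; origin under its middle
There are look-alikes about, which are no part of the job. What is shaped like the part that bears roll_3_center but pink is not meant. What is shaped like the part that bears roll_2_center but green is not meant.

How it is judged:
On the way, in this order (a step that is already met when the one before it is completed fails the run):
1. the cover is rolled right up (value of joint cover above 1.25 rad), for 0.2 s.
2. the tray is pulled out to its stop (value of joint tray above 0.12 m), for 0.2 s.
3. every roll present stands in the pulled-out tray (x of roll_1_center in the frame of tray_floor between -0.07 and 0.074 m and y of roll_1_center in the frame of tray_floor between -0.089 and 0.089 m and z of roll_1_center in the frame of tray_floor between 0.005 and 0.038 m and x of roll_2_center in the frame of tray_floor between -0.07 and 0.074 m and y of roll_2_center in the frame of tray_floor between -0.089 and 0.089 m and z of roll_2_center in the frame of tray_floor between 0.005 and 0.038 m and x of roll_3_center in the frame of tray_floor between -0.07 and 0.074 m and y of roll_3_center in the frame of tray_floor between -0.089 and 0.089 m and z of roll_3_center in the frame of tray_floor between 0.005 and 0.038 m and x of roll_4_center in the frame of tray_floor between -0.07 and 0.074 m and y of roll_4_center in the frame of tray_floor between -0.089 and 0.089 m and z of roll_4_center in the frame of tray_floor between 0.005 and 0.038 m and value of joint tray above 0.05 m), for 0.2 s.
4. the tray, with the rolls, is pushed home (x of roll_1_center in the frame of tray_floor between -0.07 and 0.074 m and y of roll_1_center in the frame of tray_floor between -0.089 and 0.089 m and z of roll_1_center in the frame of tray_floor between 0.005 and 0.038 m and x of roll_2_center in the frame of tray_floor between -0.07 and 0.074 m and y of roll_2_center in the frame of tray_floor between -0.089 and 0.089 m and z of roll_2_center in the frame of tray_floor between 0.005 and 0.038 m and x of roll_3_center in the frame of tray_floor between -0.07 and 0.074 m and y of roll_3_center in the frame of tray_floor between -0.089 and 0.089 m and z of roll_3_center in the frame of tray_floor between 0.005 and 0.038 m and x of roll_4_center in the frame of tray_floor between -0.07 and 0.074 m and y of roll_4_center in the frame of tray_floor between -0.089 and 0.089 m and z of roll_4_center in the frame of tray_floor between 0.005 and 0.038 m and value of joint tray below 0.008 m), for 0.2 s.
5. the cover is rolled down (all of step 4 and value of joint cover below 0.05 rad), for 0.2 s.
At the end, for the whole second after the job is handed in: Every roll present lies within the tray's walls on its floor (none on top of another), the tray is home to within 8 mm and the cover is down to within 0.05 rad (all of step 5); the robot touches nothing.
It fails at once if the cover is run down (below 0.8 rad) while the tray is out by more than 40 mm (value of joint cover below 0.8 rad and value of joint tray above 0.04 m).
It fails at once if a bystander (espresso cup, honey jar) is moved by more than 3 cm (distance of any of espresso_cup, honey_jar from where it was at the start of the episode above 0.03 m).
Of roll_1, roll_2, roll_3, roll_4 only 3 to 4 are there at a start; the rules pass over those that are not, and their reading is None.
At some moment in a run one of roll_1, roll_2, roll_3, roll_4 may be knocked a few centimetres aside while the robot is not near it.
Once in a run the grip may slacken for a moment while it holds something.
It also fails if it takes over 200 s, if anything falls off the work surface, if the arm or the gripper's body presses on something with over 40 N, if the wrist force passes 120 N, or if a joint passes its speed limit or range.

## Working session

There is one attempt and no reset: what is moved stays moved. The work goes in short steps, Python scripts to look and compute and a shell command to move; the robot and the scene stay as the last step left them, time stands still between calls to the robot, and variables do not carry over. Pictures are saved under pics/ and viewed, and the job is handed in when it is done.

```bash
ls; mkdir -p pics; cat > h.py <<'E'
import numpy as np,cv2
from scipy.spatial.transform import Rotation as R
from bench import telemetry,viewer
def shot(n,f,crop=None,s=1):
    d=viewer.get_image(n); im=d['pixels'][:,:,::-1]
    np.savez(''+n+'.npz',**{k:np.array(v) for k,v in d.items()})
    if crop: x0,y0,x1,y1=crop; im=im[y0:y1,x0:x1]
    if s!=1: im=cv2.resize(im,None,fx=s,fy=s,interpolation=cv2.INTER_CUBIC)
    cv2.imwrite('pics/'+f,im); return d
def rot(a):
    a=np.array(a,float); 
    return a if a.shape==(3,3) else R.from_rotvec(a).as_matrix() if a.size==3 else R.from_quat(a).as_matrix()
def px(d,u,v,z=None):
    if z is None:
        p=d['z_map'][v-1:v+2,u-1:u+2]; z=np.median(p[p>0])
    K=np.array(d['K']); c=np.array([(u-K[0,2])/K[0,0]*z,-(v-K[1,2])/K[1,1]*z,-z])
    return rot(d['attitude'])@c+np.array(d['xyz'])
def cloud(d):
    K=np.array(d['K']);z=d['z_map'];v,u=np.mgrid[0:480,0:640]
    c=np.stack([(u-K[0,2])/K[0,0]*z,-(v-K[1,2])/K[1,1]*z,-z],-1)
    P=c@rot(d['attitude']).T+np.array(d['xyz']); P[z<=0]=np.nan; return P
def proj(d,p):
    K=np.array(d['K']);c=rot(d['attitude']).T@(np.array(p)-np.array(d['xyz']))
    return K[0,2]+K[0,0]*c[0]/-c[2],K[1,2]+K[1,1]*-c[1]/-c[2]
def ld(n):
    return dict(np.load(''+n+'.npz'))
def toolshift(target):
    s=telemetry.get_state(); return rot(s['tool_rot']).T@(np.array(target)-s['position'])/0.04
E
python3 - <<'E'
from h import *
s=telemetry.get_state()
for k,v in s.items(): print(k,np.round(v,3))
print(rot(s['tool_rot']).round(3))
for n in ['side','top','wrist']:
    d=shot(n,n+'0.png'); print(n,d['xyz'],d['attitude'],d['K'],[k for k in d])
E
```

```text
pics
time 0.0
joint_positions [ 1.189  0.322 -0.07   1.452  0.023  1.371 -0.057]
qd [-0.001 -0.001 -0.001 -0.     0.001  0.    -0.001]
joint_torque [ 0.0000e+00 -4.9128e+01 -4.0400e-01 -3.1253e+01 -6.4000e-02  4.4000e-02
  0.0000e+00]
position [ 0.25  -0.599  0.221]
tool_rot [ 0.914  1.373 -0.912]
ft_force [ 0.012 -0.115 -0.599]
torque [-0.006 -0.005  0.001]
grip_width 1.002
[[-0.001  0.923  0.386]
 [ 0.002  0.386 -0.923]
 [-1.    -0.    -0.002]]
side [ 0.9810922  -1.14595308  0.88436471] [0.83619596 0.21713798 0.47918929] [[551.91618275   0.         310.75288751]
 [  0.         551.91618275 238.89138987]
 [  0.           0.           1.        ]] ['pixels', 'z_map', 'K', 'xyz', 'attitude']
top [ 0.33682149 -0.31694207  1.29224891] [ 0.1118803  -0.14807777 -1.55464801] [[460.32076069   0.         318.93094144]
 [  0.         460.32076069 242.52303493]
 [  0.           0.           1.        ]] ['pixels', 'z_map', 'K', 'xyz', 'attitude']
wrist [ 0.31086206 -0.57317695  0.38508589] [-0.21257146  0.14386813 -1.16880347] [[357.89971052   0.         322.9188795 ]
 [  0.         357.89971052 239.46323343]
 [  0.           0.           1.        ]] ['pixels', 'z_map', 'K', 'xyz', 'attitude']
```

View pics/top0.png

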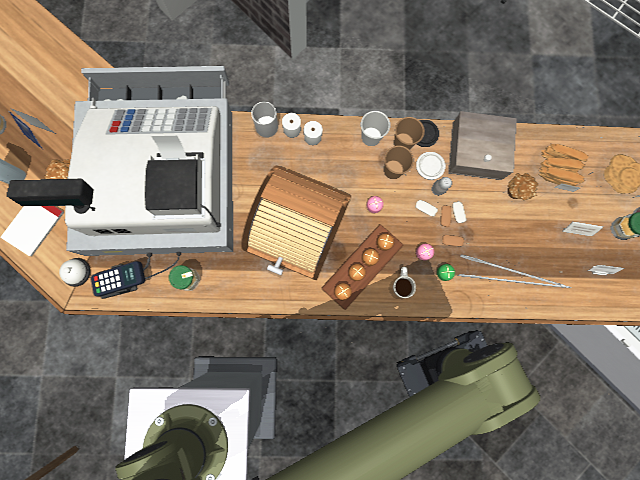

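View pics/side0.png

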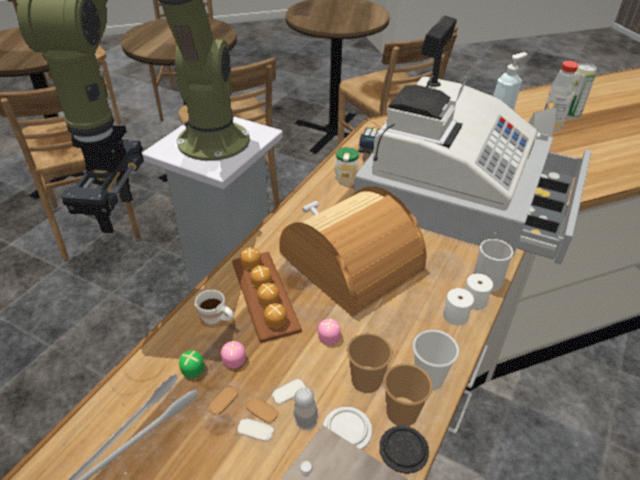

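View pics/wrist0.png

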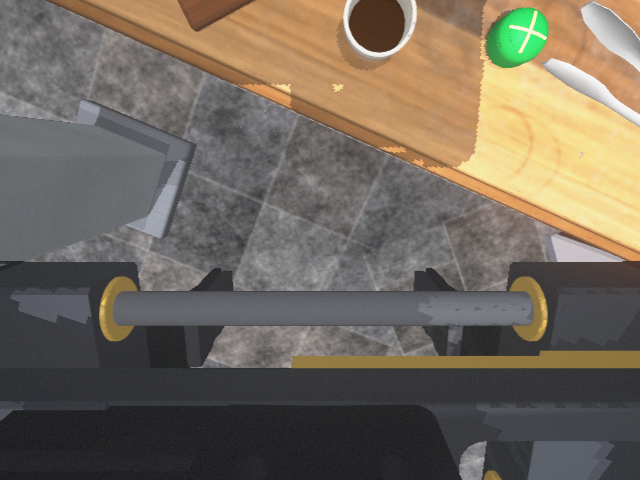

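The top view shows the bin at about (298,222) with its handle at (275,266), and four rolls on the board at (344,290), (358,272), (372,256) and (386,242). The cup is at (403,287) and the jar at (181,277). The pink and green look-alikes are to the right.

```bash
python3 - <<'E'
from h import *
d=ld('top');im=d['pixels'][:,:,::-1]
cv2.imwrite('pics/top0c.png',cv2.resize(im[155:315,225:425],None,fx=4,fy=4,interpolation=cv2.INTER_CUBIC)[:600,:800])
P=cloud(d)
for u,v in [(344,290),(358,272),(372,256),(386,242),(403,287),(181,277),(275,266),(425,251),(375,204)]: print(u,v,px(d,u,v).round(3))
# roll blobs: points height 30..60 mm near rolls
for u,v in [(344,290),(358,272),(372,256),(386,242)]:
    q=P[v-12:v+13,u-12:u+13].reshape(-1,3); c=px(d,u,v)
    m=(q[:,2]>0.036)&(np.hypot(*(q[:,:2]-c[:2]).T)<.03); b=q[m]
    print(m.sum(),b[:,:2].mean(0).round(4),(b[:,:2].min(0)+b[:,:2].max(0))/2, b[:,2].max())
E
```

```text
344 290 [ 0.416 -0.413  0.052]
358 272 [ 0.465 -0.451  0.053]
372 256 [ 0.509 -0.49   0.053]
386 242 [ 0.549 -0.529  0.051]
403 287 [ 0.427 -0.577  0.032]
181 277 [0.443 0.015 0.084]
275 266 [ 0.476 -0.228  0.075]
425 251 [ 0.527 -0.639  0.04 ]
375 204 [ 0.658 -0.501  0.041]
224 [ 0.4134 -0.409 ] [ 0.41414657 -0.40893729] 0.05723455913358122
216 [ 0.4665 -0.4475] [ 0.46640488 -0.44743261] 0.056929791970316
216 [ 0.5084 -0.4847] [ 0.50961336 -0.48596555] 0.05769833528772006
213 [ 0.5515 -0.5263] [ 0.55332679 -0.52806413] 0.05715702679193102
```

View pics/top0c.png

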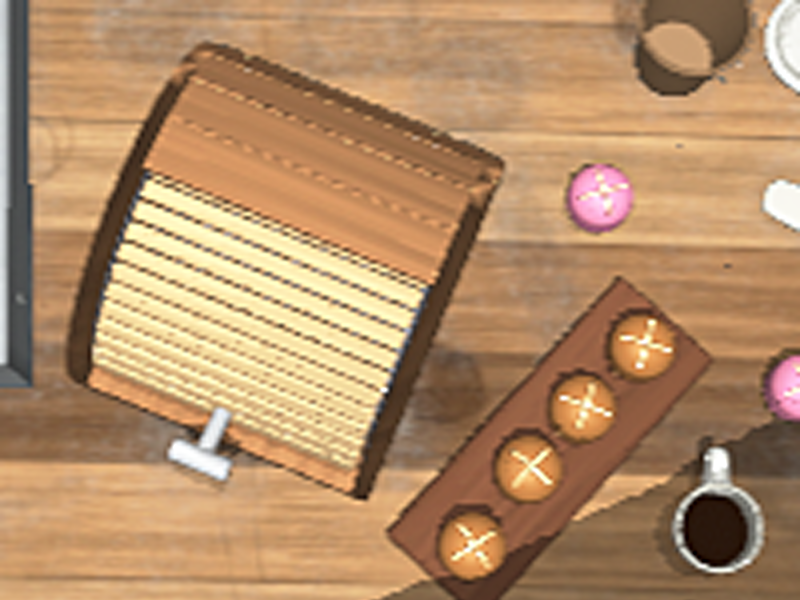

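```bash
python3 - <<'E'
from h import *
from scipy.optimize import least_squares
d=ld('top');P=cloud(d)
q=P[155:285,235:355].reshape(-1,3); q=q[np.isfinite(q[:,0])]
q=q[(q[:,2]>0.04)&(q[:,0]>0.40)&(q[:,1]<-.1)&(q[:,1]>-.42)]
def bc(p,q):
    c,s=np.cos(p[2]),np.sin(p[2]); dx=q[:,0]-p[0];dy=q[:,1]-p[1]
    return c*dx+s*dy,-s*dx+c*dy
def f(p):
    x,y=bc(p,q); r=np.hypot(x,q[:,2]-.022)
    a=np.minimum(abs(r-.128),np.minimum(abs(r-.121),.02))  # surface
    return np.r_[a]
best=None
for yaw in np.radians([-10,-20,-30]):
    s=least_squares(f,[.58,-.28,yaw],loss='soft_l1',f_scale=.003)
    if best is None or s.cost<best.cost: best=s
p=best.x
for it in range(5):
    x,y=bc(p,q); r=np.hypot(x,q[:,2]-.022); m=r<.135
    lo,hi=np.percentile(y[m],.3),np.percentile(y[m],99.7)
    mid=(lo+hi)/2; p[0]-=np.sin(p[2])*mid;p[1]+=np.cos(p[2])*mid
print(p,np.degrees(p[2]),hi-lo)
# yaw independent: cheek y edges vs x
x,y=bc(p,q);r=np.hypot(x,q[:,2]-.022)
for a in np.arange(-.12,.13,.03):
    m=(abs(x-a)<.015)&(r<.135)
    if m.sum()>5: print(a.round(2),y[m].min().round(4),y[m].max().round(4),np.percentile(r[m&(abs(y)<.09)],[10,50,90]).round(4),np.percentile(r[m&(abs(y)>.102)],[10,50,90]).round(4))
m=(r>.14); print('handle pts',m.sum(),np.median(x[m]),np.median(y[m]),q[m].mean(0), r[m].max(), np.degrees(np.arctan2(q[m,2]-.022,-x[m])).mean())
m=m&(r>.158); print(m.sum(),np.arctan2(q[m,2]-.022,-x[m]).mean(),y[m].min(),y[m].max(),q[m].mean(0))
np.save('bin.npy',p)
# board
E
```

```text
[ 0.60683746 -0.28257653 -0.38060062] -21.806809211419065 0.22327966441699515
-0.12 -0.189 0.1118 [0.1195 0.1213 0.123 ] [0.1174 0.1287 0.13  ]
-0.09 -0.1117 0.1122 [0.1182 0.1207 0.1231] [0.1249 0.1278 0.1306]
-0.06 -0.1117 0.1128 [0.1172 0.1203 0.123 ] [0.1248 0.1279 0.1303]
-0.03 -0.1117 0.1121 [0.1166 0.1199 0.1231] [0.1242 0.1278 0.1308]
0.0 -0.1116 0.1123 [0.1173 0.1224 0.1294] [0.1239 0.1274 0.1304]
0.03 -0.1117 0.1119 [0.1247 0.1274 0.1298] [0.123  0.127  0.1299]
0.06 -0.1116 0.1124 [0.1248 0.1269 0.1292] [0.1249 0.127  0.1292]
0.09 -0.1116 0.1124 [0.1253 0.1268 0.1286] [0.1254 0.1269 0.1283]
0.12 -0.1026 0.1112 [0.1258 0.1265 0.1273] [0.1261 0.1265 0.1274]
handle pts 112 -0.14929291591090793 -2.370686139623046e-05 [ 0.469081   -0.22768198  0.07796082] 0.16787765958333867 20.679921720549746
69 0.35958056682838274 -0.019709978384767 0.019618442272667132 [ 0.46476307 -0.22618074  0.07943788]
```

```bash
cat >> h.py <<'E'
def tobin(q):
    p=np.load('bin.npy');c,s=np.cos(p[2]),np.sin(p[2]);q=np.asarray(q,float)
    dx=q[...,0]-p[0];dy=q[...,1]-p[1]
    return np.stack([c*dx+s*dy,-s*dx+c*dy,q[...,2]],-1)
def toworld(b):
    p=np.load('bin.npy');c,s=np.cos(p[2]),np.sin(p[2])
    return np.array([p[0]+c*b[0]-s*b[1],p[1]+s*b[0]+c*b[1],b[2]])
def cover(d):
    from scipy.optimize import least_squares
    q=tobin(cloud(d)).reshape(-1,3); q=q[np.isfinite(q[:,0])]
    r=np.hypot(q[:,0],q[:,2]-.022); m=(abs(q[:,1])<.021)&(abs(q[:,1])>.007)&(r>.146)&(r<.170)&(q[:,2]>.03)
    x=q[m,0];z=q[m,2]
    if m.sum()<5: return None
    f=lambda a:np.hypot(x+.158*np.cos(a[0]),z-.022-.158*np.sin(a[0]))-.008
    s=min((least_squares(f,[g],loss='soft_l1',f_scale=.003) for g in (.2,.5,.9,1.3,1.6)),key=lambda s:s.cost)
    return s.x[0]-.21,m.sum(),np.sqrt(np.mean(f(s.x)**2))
def handle(c): a=c+.21; return toworld([-.158*np.cos(a),0,.022+.158*np.sin(a)])
E
python3 - <<'E'
from h import *
for n in('top','side'):
    print(n,cover(ld(n)))
for c in (0,.1,.5,1,1.4): print(c,handle(c).round(3))
E
```

```text
top (np.float64(0.1173287648732729), np.int64(59), np.float64(0.002308741006458012))
side (np.float64(0.12190803388292185), np.int64(65), np.float64(0.0021475501095055837))
0 [ 0.463 -0.225  0.055]
0.1 [ 0.467 -0.227  0.07 ]
0.5 [ 0.496 -0.238  0.125]
1 [ 0.555 -0.262  0.17 ]
1.4 [ 0.613 -0.285  0.18 ]
```

```bash
python3 - <<'E'
from h import *
h=handle(.12);print(h, toolshift([h[0],h[1],.221]))
p=np.load('bin.npy');z=rot(telemetry.get_state()['tool_rot'])[:,2]
print(np.degrees(np.arctan2(z[1],z[0])), np.degrees(p[2])-90)
E
```

```text
[ 0.46805893 -0.22704995  0.0731988 ] [ 0.02652101  8.61009537 -6.49056316]
-67.3200403595558 -111.80680921141906
```

```bash
python3 -m creep '[{"fingers":1,"x":0,"y":2.1,"z":-1.6,"twist":2.2},{"fingers":1,"x":0,"y":4.3,"z":-3.2,"twist":4.5},{"fingers":1,"x":0,"y":6.5,"z":-4.9,"twist":6.7},{"fingers":1,"x":0,"y":8.6,"z":-6.5,"twist":8.9},{"fingers":1,"x":0,"y":8.6,"z":-6.5,"twist":8.9},{"fingers":1,"x":0,"y":8.6,"z":-6.5,"twist":8.9},{"fingers":1,"x":0,"y":8.6,"z":-6.5,"twist":8.9},{"fingers":1,"x":0,"y":8.6,"z":-6.5,"twist":8.9},{"fingers":1,"x":0,"y":8.6,"z":-6.5,"twist":8.9},{"fingers":1,"x":0,"y":8.6,"z":-6.5,"twist":8.9},{"fingers":1,"x":0,"y":8.6,"z":-6.5,"twist":8.9},{"fingers":1,"x":0,"y":8.6,"z":-6.5,"twist":8.9},{"fingers":1,"x":0,"y":8.6,"z":-6.5,"twist":8.9},{"fingers":1,"x":0,"y":8.6,"z":-6.5,"twist":8.9},{"fingers":1,"x":0,"y":8.6,"z":-6.5,"twist":8.9},{"fingers":1,"x":0,"y":8.6,"z":-6.5,"twist":8.9}]' 20
cat >> h.py <<'E'
def st(t=None):
    s=telemetry.get_state();Rm=rot(s['tool_rot'])
    print('t',np.round(s['time'],2),'pos',np.round(s['position'],4),'bin',tobin(s['position']).round(4),'F',np.round(s['ft_force'],1),'grip',np.round(s['grip_width'],3))
    print('R bin-yaw err of jaw',(np.degrees(np.arctan2(Rm[1,2],Rm[0,2])-np.load('bin.npy')[2])).round(2),'q',np.round(s['joint_positions'],2))
    if t is not None: print('shift',toolshift(t).round(2))
E
python3 - <<'E'
from h import *
h=handle(.12);st([h[0],h[1],h[2]-.017]);print(rot(telemetry.get_state()['tool_rot']).round(3))
E
```

```text
time: 1.48
position: [0.4669, -0.2288, 0.2224]
tool_rot: [1.486, 1.003, -1.487]
ft_force: [-0.5, 0.2, 1.0]
grip_width: 1.001
t 1.48 pos [ 0.4669 -0.2288  0.2224] bin [-0.1499 -0.0021  0.2224] F [-0.5  0.2  1. ] grip 1.001
R bin-yaw err of jaw -90.18 q [ 0.71  0.06 -0.32  1.76  0.02  1.32 -1.57]
shift [ 4.16  0.01 -0.05]
[[-0.     0.927 -0.374]
 [-0.    -0.374 -0.927]
 [-1.    -0.     0.   ]]
```

```bash
python3 -m creep '[{"fingers":1,"x":1,"y":0,"z":-0.05,"twist":0},{"fingers":1,"x":2,"y":0,"z":-0.05,"twist":0},{"fingers":1,"x":3,"y":0,"z":-0.05,"twist":0},{"fingers":1,"x":3.6,"y":0,"z":-0.05,"twist":0},{"fingers":1,"x":4.1,"y":0,"z":-0.05,"twist":0},{"fingers":1,"x":4.1,"y":0,"z":-0.05,"twist":0},{"fingers":1,"x":4.1,"y":0,"z":-0.05,"twist":0}]' 20
python3 - <<'E'
from h import *
st(); shot('wrist','w1.png'); shot('side','s1.png',(200,130,460,330),3)
E
```

```text
time: 2.07
position: [0.4674, -0.2259, 0.0579]
tool_rot: [1.485, 1.006, -1.487]
ft_force: [0.2, 0.9, 0.4]
grip_width: 0.998
t 2.07 pos [ 0.4674 -0.2259  0.0579] bin [-0.1505  0.0009  0.0579] F [0.2 0.9 0.4] grip 0.998
R bin-yaw err of jaw -90.1 q [ 0.69  0.21 -0.32  1.95  0.08  1.   -1.62]
```

View pics/w1.png

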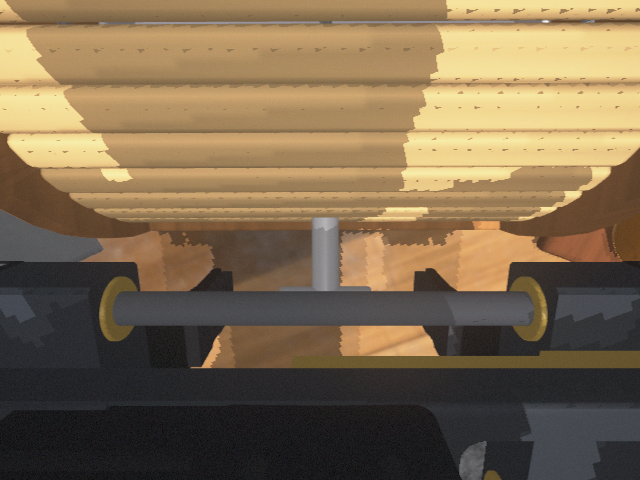

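View pics/s1.png

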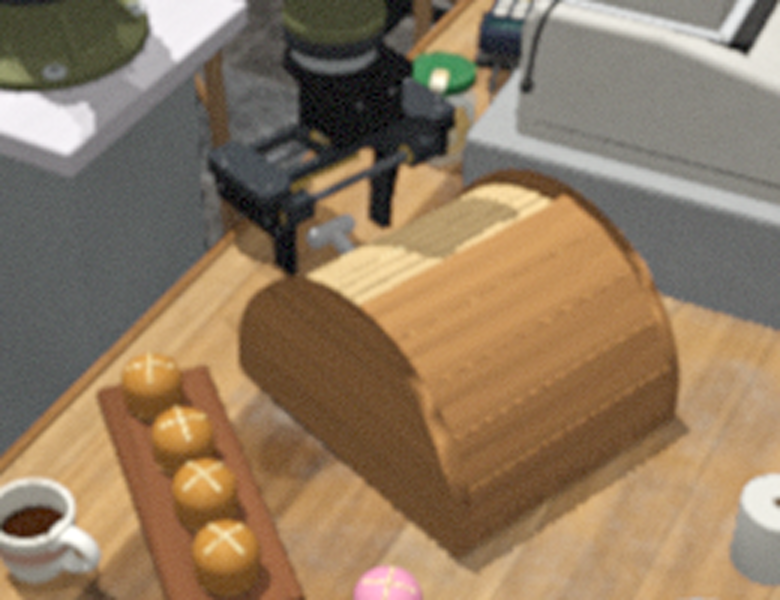

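```bash
python3 -m creep '[{"fingers":0,"x":0,"y":0,"z":0,"twist":0},{"fingers":0,"x":0,"y":0,"z":0,"twist":0},{"fingers":0,"x":0,"y":0,"z":0,"twist":0},{"fingers":0,"x":0,"y":0,"z":0,"twist":0},{"fingers":0,"x":0,"y":0,"z":0,"twist":0},{"fingers":0,"x":0,"y":0,"z":0,"twist":0},{"fingers":0,"x":0,"y":0,"z":0,"twist":0},{"fingers":0,"x":0,"y":0,"z":0,"twist":0}]' 30
```

```text
time: 2.83
position: [0.4681, -0.2262, 0.0585]
tool_rot: [1.482, 1.004, -1.485]
ft_force: [-2.2, -9.5, -1.1]
grip_width: 0.481
```

```bash
python3 -m creep '[{"fingers":0,"x":-0.26,"y":0.1,"z":0.02,"twist":0},{"fingers":0,"x":-0.51,"y":0.21,"z":0.02,"twist":0},{"fingers":0,"x":-0.75,"y":0.35,"z":0.02,"twist":0},{"fingers":0,"x":-0.98,"y":0.5,"z":0.02,"twist":0},{"fingers":0,"x":-1.2,"y":0.66,"z":0.02,"twist":0},{"fingers":0,"x":-1.41,"y":0.84,"z":0.02,"twist":0},{"fingers":0,"x":-1.61,"y":1.04,"z":0.02,"twist":0},{"fingers":0,"x":-1.79,"y":1.25,"z":0.02,"twist":0},{"fingers":0,"x":-1.96,"y":1.47,"z":0.02,"twist":0},{"fingers":0,"x":-2.11,"y":1.7,"z":0.02,"twist":0},{"fingers":0,"x":-2.24,"y":1.94,"z":0.02,"twist":0},{"fingers":0,"x":-2.36,"y":2.2,"z":0.02,"twist":0},{"fingers":0,"x":-2.46,"y":2.45,"z":0.02,"twist":0},{"fingers":0,"x":-2.54,"y":2.72,"z":0.02,"twist":0},{"fingers":0,"x":-2.6,"y":2.99,"z":0.02,"twist":0},{"fingers":0,"x":-2.64,"y":3.26,"z":0.02,"twist":0},{"fingers":0,"x":-2.66,"y":3.53,"z":0.02,"twist":0},{"fingers":0,"x":-2.67,"y":3.75,"z":0.02,"twist":0},{"fingers":0,"x":-2.67,"y":3.85,"z":0.02,"twist":0},{"fingers":0,"x":-2.67,"y":3.85,"z":0.02,"twist":0}]'
python3 - <<'E'
from h import *
st();d=shot('side','s2.png',(200,130,460,330),3);print(cover(d));d=shot('top','t2.png');print(cover(d))
E
```

```text
time: 4.5
position: [0.612, -0.2845, 0.1668]
tool_rot: [1.484, 1.002, -1.484]
ft_force: [-1.1, -3.9, 1.0]
grip_width: 0.458
t 4.5 pos [ 0.612  -0.2845  0.1668] bin [0.0055 0.0002 0.1668] F [-1.1 -3.9  1. ] grip 0.458
R bin-yaw err of jaw -90.05 q [ 0.62  0.42 -0.31  1.45  0.13  1.29 -1.64]
(np.float64(1.384483659719971), np.int64(92), np.float64(0.002841815688098235))
(np.float64(1.3791110232826396), np.int64(5), np.float64(0.0007385450909607006))
```

View pics/s2.png

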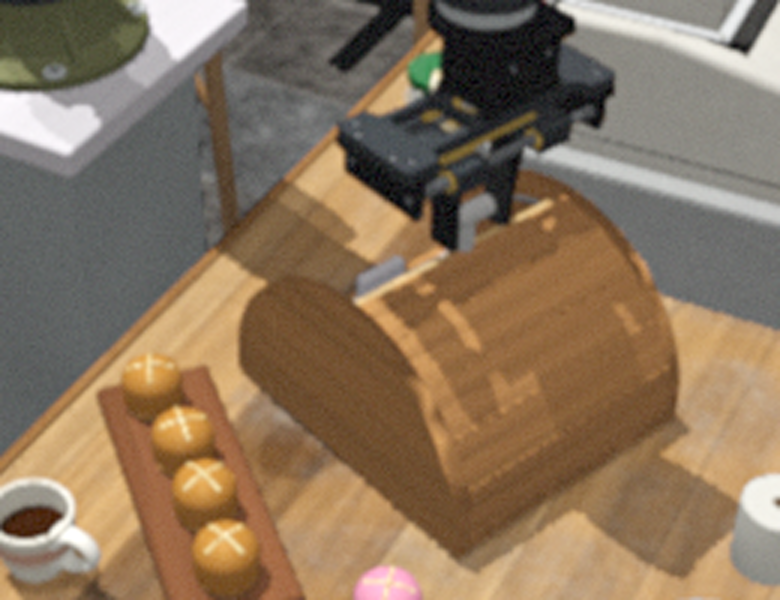

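View pics/t2.png

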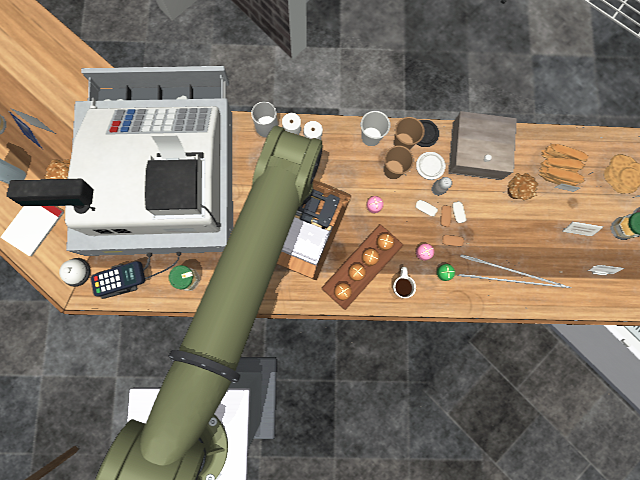

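The cover is up at about 1.38 rad, and the tray with its tab is visible inside. I'll release and go look at the tab.

```bash
python3 -m creep '[{"fingers":1,"x":0,"y":0,"z":0,"twist":0},{"fingers":1,"x":0,"y":0,"z":0,"twist":0},{"fingers":1,"x":0,"y":0,"z":0,"twist":0},{"fingers":1,"x":0,"y":0,"z":0,"twist":0},{"fingers":1,"x":-0.6,"y":0,"z":0,"twist":0},{"fingers":1,"x":-1.2,"y":0,"z":0,"twist":0},{"fingers":1,"x":-1.6,"y":-1,"z":0,"twist":0},{"fingers":1,"x":-1.6,"y":-2,"z":0,"twist":0},{"fingers":1,"x":-1.6,"y":-3,"z":0,"twist":0},{"fingers":1,"x":-1.6,"y":-3.5,"z":0,"twist":0},{"fingers":1,"x":-1.6,"y":-3.5,"z":0,"twist":0},{"fingers":1,"x":-1.6,"y":-3.5,"z":0,"twist":0}]'
python3 - <<'E'
from h import *
st();d=shot('side','s3.png',(200,130,460,330),3);print(cover(d));d=shot('wrist','w3.png')
d=ld('side');b=tobin(cloud(d));m=(abs(b[...,1])<.04)&(b[...,0]<-.06)&(b[...,0]>-.15)&(b[...,2]>.055)&(b[...,2]<.085)
q=b[m];print(len(q),q.mean(0),q.min(0),q.max(0),np.median(q,0))
E
```

```text
time: 5.6
position: [0.4811, -0.2308, 0.2302]
tool_rot: [1.484, 1.002, -1.483]
ft_force: [-0.3, -0.6, 0.3]
grip_width: 0.994
t 5.6 pos [ 0.4811 -0.2308  0.2302] bin [-0.136   0.0014  0.2302] F [-0.3 -0.6  0.3] grip 0.994
R bin-yaw err of jaw -89.99 q [ 0.7   0.08 -0.32  1.72  0.03  1.34 -1.58]
(np.float64(1.3700154091316792), np.int64(81), np.float64(0.001551702332089711))
125 [-0.08660251 -0.00494127  0.06917915] [-0.0972655  -0.02864317  0.05590656] [-0.08069693  0.02025283  0.07754194] [-0.08574179 -0.0053487   0.06984542]
```

View pics/s3.png

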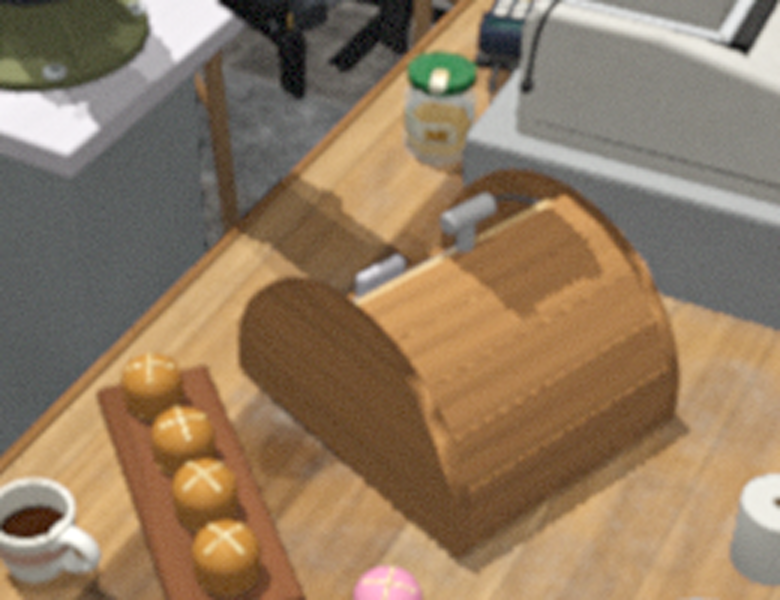

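View pics/w3.png

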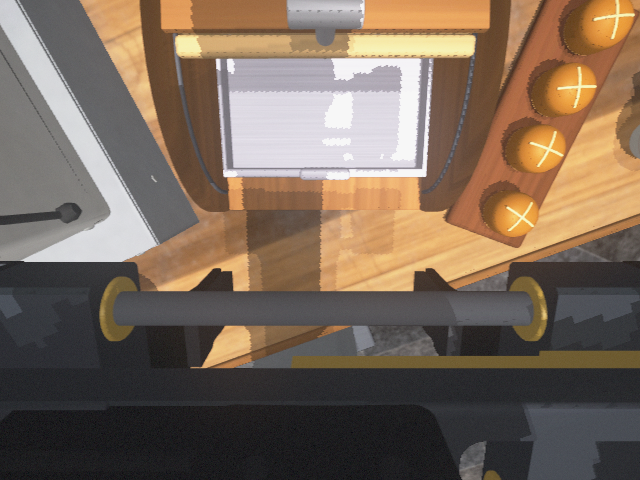

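```bash
python3 -m creep '[{"fingers":1,"x":0.5,"y":0.6,"z":0.03,"twist":0},{"fingers":1,"x":1.2,"y":1.15,"z":0.03,"twist":0},{"fingers":1,"x":2,"y":1.15,"z":0.03,"twist":0},{"fingers":1,"x":2.8,"y":1.15,"z":0.03,"twist":0},{"fingers":1,"x":3.4,"y":1.15,"z":0.03,"twist":0},{"fingers":1,"x":3.8,"y":1.15,"z":0.03,"twist":0},{"fingers":1,"x":4.1,"y":1.15,"z":0.03,"twist":0},{"fingers":1,"x":4.2,"y":1.15,"z":0.03,"twist":0},{"fingers":1,"x":4.2,"y":1.15,"z":0.03,"twist":0},{"fingers":1,"x":4.2,"y":1.15,"z":0.03,"twist":0}]'
python3 - <<'E'
from h import *
st();d=shot('side','s4.png',(200,130,460,330),3);d=shot('wrist','w4.png')
E
```

```text
time: 6.53
position: [0.5245, -0.2498, 0.0621]
tool_rot: [1.484, 1.003, -1.483]
ft_force: [0.4, -0.9, -0.9]
grip_width: 0.998
t 6.53 pos [ 0.5245 -0.2498  0.0621] bin [-0.0886 -0.0002  0.0621] F [ 0.4 -0.9 -0.9] grip 0.998
R bin-yaw err of jaw -90.01 q [ 0.67  0.32 -0.31  1.8   0.11  1.04 -1.64]
```

View pics/w4.png

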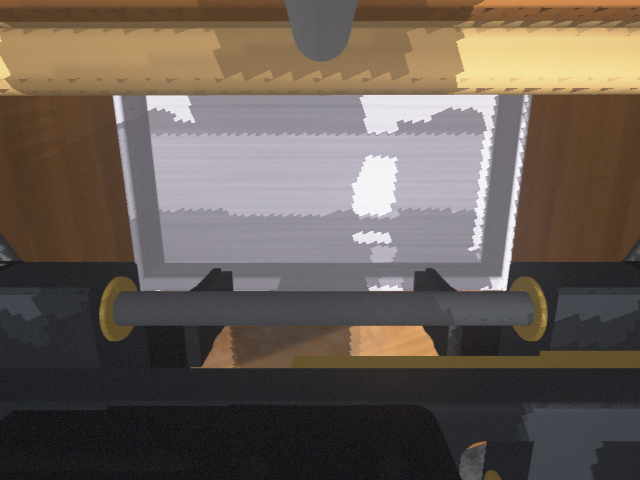

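The fingers straddle the tray's front wall, with no contact. I'll close on the tab.

```bash
python3 -m creep '[{"fingers":0,"x":0,"y":0,"z":0,"twist":0},{"fingers":0,"x":0,"y":0,"z":0,"twist":0},{"fingers":0,"x":0,"y":0,"z":0,"twist":0},{"fingers":0,"x":0,"y":0,"z":0,"twist":0},{"fingers":0,"x":0,"y":0,"z":0,"twist":0},{"fingers":0,"x":0,"y":0,"z":0,"twist":0},{"fingers":0,"x":0,"y":0,"z":0,"twist":0},{"fingers":0,"x":0,"y":0,"z":0,"twist":0}]' 30
```

```text
time: 7.3
position: [0.5235, -0.2492, 0.0613]
tool_rot: [1.484, 1.005, -1.484]
ft_force: [0.2, 0.5, 0.4]
grip_width: 0.498
```

```bash
python3 -m creep '[{"fingers":0,"x":0,"y":-0.25,"z":0,"twist":0},{"fingers":0,"x":0,"y":-0.6,"z":0,"twist":0},{"fingers":0,"x":0,"y":-1,"z":0,"twist":0},{"fingers":0,"x":0,"y":-1.4,"z":0,"twist":0},{"fingers":0,"x":0,"y":-1.8,"z":0,"twist":0},{"fingers":0,"x":0,"y":-2.2,"z":0,"twist":0},{"fingers":0,"x":0,"y":-2.6,"z":0,"twist":0},{"fingers":0,"x":0,"y":-2.9,"z":0,"twist":0},{"fingers":0,"x":0,"y":-3.1,"z":0,"twist":0},{"fingers":0,"x":0,"y":-3.25,"z":0,"twist":0},{"fingers":0,"x":0,"y":-3.25,"z":0,"twist":0},{"fingers":0,"x":0,"y":-3.25,"z":0,"twist":0},{"fingers":0,"x":0,"y":-3.25,"z":0,"twist":0}]'
python3 - <<'E'
from h import *
st();d=shot('side','s5.png',(200,130,460,330),3);d=shot('top','t5.png',(225,155,425,305),4)
E
```

```text
time: 8.38
position: [0.4027, -0.2012, 0.0613]
tool_rot: [1.484, 1.005, -1.484]
ft_force: [1.7, -0.1, -2.1]
grip_width: 0.498
t 8.38 pos [ 0.4027 -0.2012  0.0613] bin [-2.198e-01 -2.000e-04  6.130e-02] F [ 1.7 -0.1 -2.1] grip 0.498
R bin-yaw err of jaw -90.01 q [ 0.73  0.06 -0.33  2.1   0.03  0.98 -1.57]
```

View pics/s5.png

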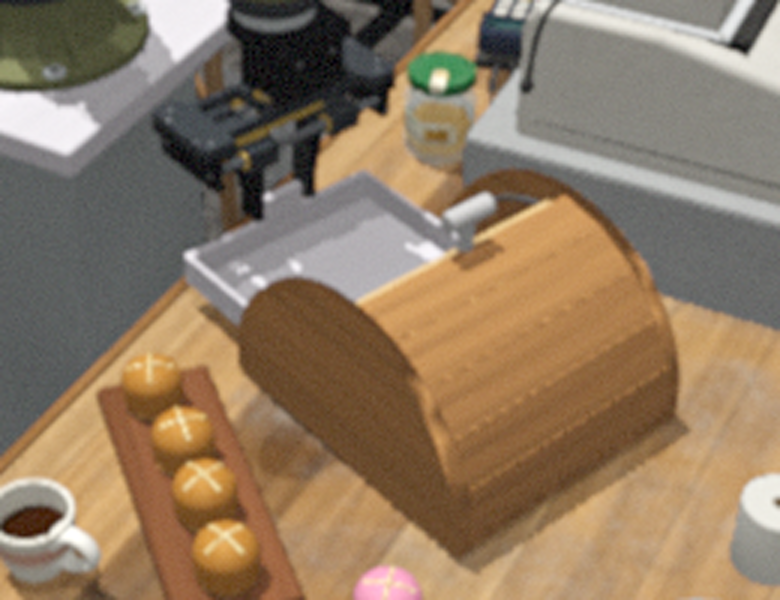

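View pics/t5.png

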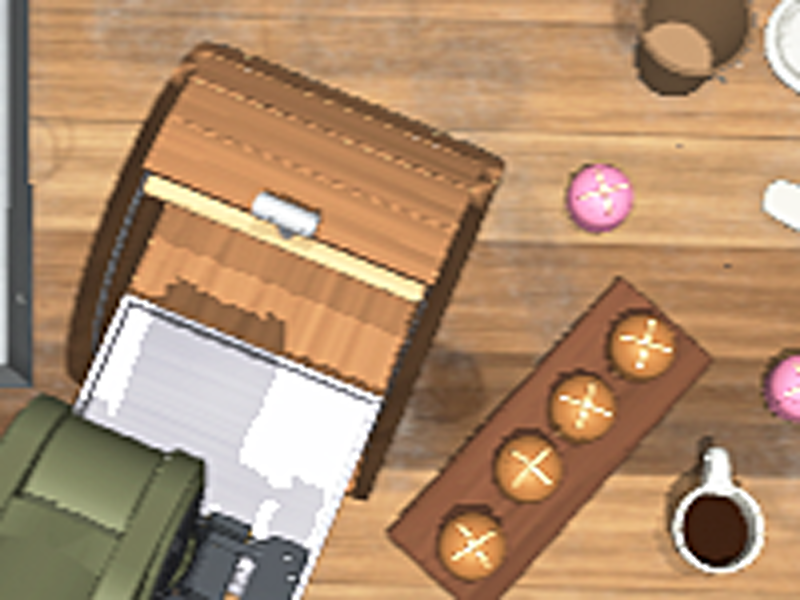

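```bash
python3 -m creep '[{"fingers":0,"x":0,"y":-0.1,"z":0,"twist":0},{"fingers":0,"x":0,"y":-0.15,"z":0,"twist":0},{"fingers":0,"x":0,"y":-0.15,"z":0,"twist":0},{"fingers":0,"x":0,"y":-0.15,"z":0,"twist":0}]'
python3 - <<'E'
from h import *
st()
d=ld('top');b=tobin(cloud(d));
m=(abs(b[...,1])<.085)&(b[...,2]>.045)&(b[...,2]<.06)&(b[...,0]<0); q=b[m]; print(len(q),np.percentile(q[:,0],[1,50,99]))
m=(b[...,0]<-.03)&(b[...,0]>-.2)&(b[...,2]>.048)&(b[...,2]<.06)&(abs(b[...,1])<.099);print(np.percentile(b[m][:,1],[1,5,95,99]))
m=(b[...,0]<-.08)&(b[...,0]>-.15)&(abs(b[...,1])<.05);print('floor z',np.nanmedian(b[m][:,2]))
E
```

```text
time: 8.82
position: [0.4027, -0.2012, 0.0614]
tool_rot: [1.488, 0.993, -1.474]
ft_force: [18.0, -7.8, -21.6]
grip_width: 0.497
t 8.82 pos [ 0.4027 -0.2012  0.0614] bin [-0.2198 -0.0003  0.0614] F [ 18.   -7.8 -21.6] grip 0.497
R bin-yaw err of jaw -90.0 q [ 0.73  0.05 -0.33  2.11  0.02  0.97 -1.56]
237 [-0.68259698 -0.22191803 -0.06347118]
[-0.09463089 -0.09408857  0.09421084  0.09526604]
floor z 0.027592823294999014
```

```bash
python3 -m creep '[{"fingers":0,"x":0,"y":0.05,"z":0,"twist":0},{"fingers":0,"x":0,"y":0.15,"z":0,"twist":0},{"fingers":0.75,"x":0,"y":0.15,"z":0,"twist":0},{"fingers":0.75,"x":0,"y":0.15,"z":0,"twist":0},{"fingers":0.75,"x":0,"y":0.15,"z":0,"twist":0},{"fingers":0.75,"x":0,"y":0.15,"z":0,"twist":0},{"fingers":0.75,"x":-1,"y":0.15,"z":0,"twist":0},{"fingers":0.75,"x":-2,"y":0.15,"z":0,"twist":0},{"fingers":0.75,"x":-2.5,"y":0.15,"z":0,"twist":0},{"fingers":0.75,"x":-2.5,"y":0.15,"z":0,"twist":0},{"fingers":0.75,"x":-2.5,"y":0.15,"z":0,"twist":0}]'
python3 - <<'E'
from h import *
st()
d=shot('top','t6.png',(225,155,425,305),4)
P=cloud(d)
C=[]
for u,v in [(344,290),(358,272),(372,256),(386,242)]:
    q=P[v-12:v+13,u-12:u+13].reshape(-1,3); c=px(d,u,v)
    m=(q[:,2]>0.036)&(np.hypot(*(q[:,:2]-c[:2]).T)<.03); b=q[m]
    c=np.r_[(b[:,:2].min(0)+b[:,:2].max(0))/2]; C.append(c); print(m.sum(),c.round(4),b[:,:2].mean(0).round(4),tobin(np.r_[c,0]).round(3))
C=np.array(C);np.save('rolls.npy',C)
v=C[3]-C[0];a=np.arctan2(v[1],v[0]);print('board ang',np.degrees(a))
for jaw in np.radians([-150,-140,-130.5,-120,-111.8]):
  for c in C:
    # body corners nearest to bin: max bin-y over body; with finger outer
    j=np.array([np.cos(jaw),np.sin(jaw)]);n=np.array([-j[1],j[0]])
    cs=np.array([c+sx*.095*j+sy*.0375*n for sx in(-1,1) for sy in(-1,1)]);B=tobin(np.c_[cs,np.zeros(4)])
    i=B[:,1].argmax();x=B[i,0]; print(np.degrees(jaw).round(),B[i].round(3),'cheek z', round(.022+np.sqrt(max(0,.128**2-x*x)),3) if B[i,1]>-.114 else '-')
E
```

```text
time: 9.73
position: [0.4033, -0.2016, 0.1626]
tool_rot: [1.484, 1.001, -1.483]
ft_force: [-0.0, -0.3, -0.2]
grip_width: 0.749
t 9.73 pos [ 0.4033 -0.2016  0.1626] bin [-0.219  -0.0005  0.1626] F [-0.  -0.3 -0.2] grip 0.749
R bin-yaw err of jaw -90.02 q [ 0.74 -0.05 -0.32  1.99 -0.02  1.2  -1.53]
224 [ 0.4141 -0.409 ] [ 0.4136 -0.409 ] [-0.132 -0.189  0.   ]
216 [ 0.4666 -0.4472] [ 0.4664 -0.4474] [-0.069 -0.205  0.   ]
213 [ 0.5093 -0.486 ] [ 0.5086 -0.4846] [-0.015 -0.225  0.   ]
206 [ 0.5536 -0.5279] [ 0.5517 -0.5266] [ 0.042 -0.248  0.   ]
board ang -40.46781293205978
-150.0 [-0.103 -0.091  0.   ] cheek z 0.098
-150.0 [-0.04  -0.107  0.   ] cheek z 0.144
-150.0 [ 0.014 -0.127  0.   ] cheek z -
-150.0 [ 0.071 -0.15   0.   ] cheek z -
-140.0 [-0.12  -0.087  0.   ] cheek z 0.066
-140.0 [-0.057 -0.103  0.   ] cheek z 0.137
-140.0 [-0.003 -0.124  0.   ] cheek z -
-140.0 [ 0.054 -0.146  0.   ] cheek z -
-130.0 [-0.137 -0.087  0.   ] cheek z 0.022
-130.0 [-0.074 -0.103  0.   ] cheek z 0.126
-130.0 [-0.02  -0.123  0.   ] cheek z -
-130.0 [ 0.037 -0.146  0.   ] cheek z -
-120.0 [-0.156 -0.09   0.   ] cheek z 0.022
-120.0 [-0.093 -0.106  0.   ] cheek z 0.11
-120.0 [-0.039 -0.126  0.   ] cheek z -
-120.0 [ 0.018 -0.148  0.   ] cheek z -
-112.0 [-0.094 -0.094  0.   ] cheek z 0.108
-112.0 [-0.032 -0.11   0.   ] cheek z 0.146
-112.0 [ 0.023 -0.13   0.   ] cheek z -
-112.0 [ 0.079 -0.153  0.   ] cheek z -
```

View pics/t6.png

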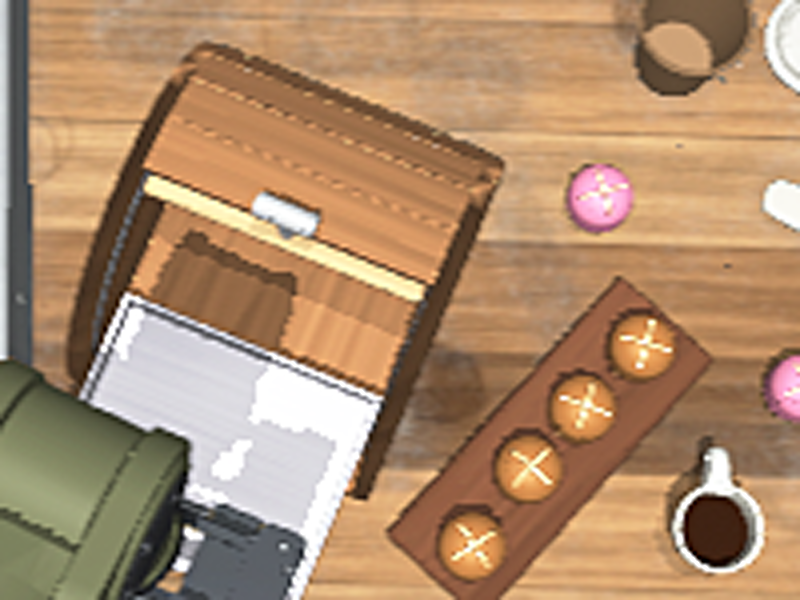

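```bash
python3 - <<'E'
from h import *
st([.5527,-.5273,.2])
E
```

```text
t 9.78 pos [ 0.4023 -0.2012  0.1611] bin [-0.2201 -0.0004  0.1611] F [-0.6  0.9 -0.7] grip 0.752
R bin-yaw err of jaw -90.02 q [ 0.74 -0.05 -0.32  1.99 -0.02  1.2  -1.53]
shift [-0.97  6.52  6.17]
```

```bash
python3 -m creep '[{"fingers":0.75,"x":-0.5,"y":0.7,"z":0.6,"twist":0.5},{"fingers":0.75,"x":-1,"y":1.4,"z":1.3,"twist":1},{"fingers":0.75,"x":-1,"y":2.1,"z":2,"twist":1.5},{"fingers":0.75,"x":-1,"y":2.8,"z":2.7,"twist":2},{"fingers":0.75,"x":-1,"y":3.5,"z":3.4,"twist":2.5},{"fingers":0.75,"x":-1,"y":4.2,"z":4,"twist":3},{"fingers":0.75,"x":-1,"y":4.9,"z":4.7,"twist":3.5},{"fingers":0.75,"x":-1,"y":5.6,"z":5.4,"twist":3.75},{"fingers":0.75,"x":-1,"y":6.2,"z":5.9,"twist":3.75},{"fingers":0.75,"x":-1,"y":6.5,"z":6.17,"twist":3.75},{"fingers":0.75,"x":-1,"y":6.5,"z":6.17,"twist":3.75},{"fingers":0.75,"x":-1,"y":6.5,"z":6.17,"twist":3.75}]' 12
cat > rolls.py <<'E'
from h import *
import sys
d=shot('top',sys.argv[1],(225,155,425,305),4); P=cloud(d); hsv=cv2.cvtColor(d['pixels'],cv2.COLOR_RGB2HSV)
m=(P[...,2]>.03)&(P[...,2]<.075)&(P[...,0]>.36)&(P[...,0]<.75)&(P[...,1]<-.1)&(P[...,1]>-.72)&(hsv[...,0]<24)&(hsv[...,0]>8)&(hsv[...,1]>110)
n,l,s,c=cv2.connectedComponentsWithStats(m.astype(np.uint8))
for i in range(1,n):
    if s[i,4]>60:
        b=P[l==i]; b=b[b[:,2]>b[:,2].max()-.022]; mm=((b.min(0)+b.max(0))/2+b.mean(0))/2; mm[2]=b[:,2].max(); tb=tobin(mm)
        print(s[i,4],c[i].round(),'W',mm.round(4),'bin',tb.round(3),'tray',(tb[0]+.13).round(3))
E
python3 rolls.py t7.png; python3 - <<'E'
from h import *
st([.5527,-.5273,.021]); shot('wrist','w7.png')
E
```

```text
time: 10.78
position: [0.5515, -0.5265, 0.1976]
tool_rot: [1.709, 0.792, -1.713]
ft_force: [-0.4, 0.4, 0.7]
grip_width: 0.75
105 [257. 220.] W [ 0.6079 -0.1751  0.075 ] bin [-0.039  0.1    0.075] tray 0.091
170 [403. 287.] W [ 0.4283 -0.5776  0.0393] bin [-0.056 -0.34   0.039] tray 0.074
t 10.83 pos [ 0.5518 -0.5256  0.1987] bin [ 0.0392 -0.2461  0.1987] F [0.6 0.7 0.5] grip 0.746
R bin-yaw err of jaw -108.74 q [ 0.82  0.58 -0.16  1.13  0.09  1.44 -1.6 ]
shift [4.44 0.06 0.02]
```

View pics/w7.png

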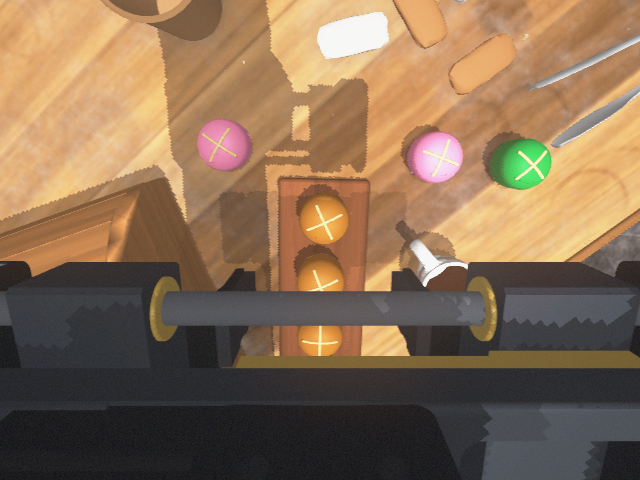

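```bash
python3 - <<'E'
from h import *
d=ld('wrist')
for p in [[.5527,-.5273,.052],[.509,-.485,.052],[.4665,-.4475,.052],[.4138,-.409,.052],[.43,-.577,.05]]: print(np.round(proj(d,p)))
s=ld('side')
c=np.array(np.load('rolls.npy'))
P=cloud(d)
for u,v in [(322,220),(320,275),(320,340)]: print(px(d,u,v).round(3))
E
```

```text
[325. 223.]
[321. 288.]
[320. 343.]
[325. 401.]
[451. 287.]
[ 0.557 -0.528  0.055]
[ 0.519 -0.492  0.052]
[ 0.47  -0.45   0.053]
```

View pics/t7.png

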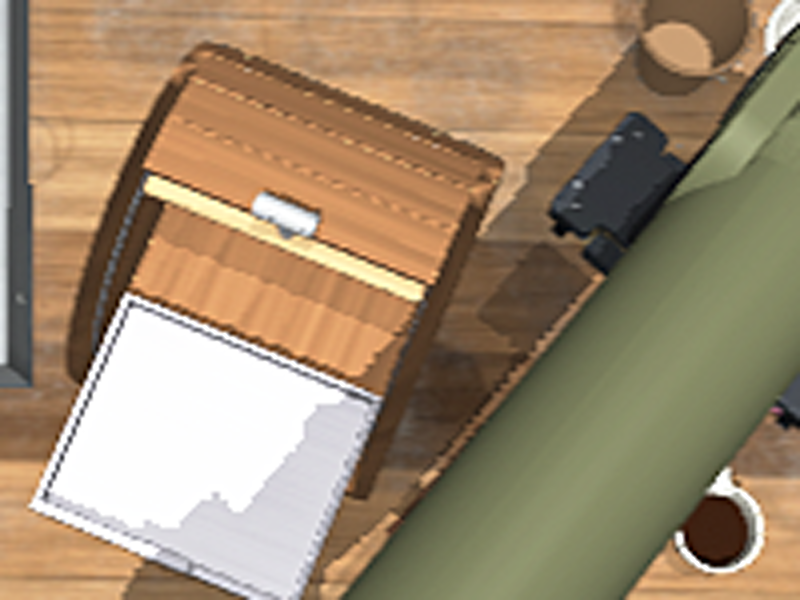

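The wrist view shows the farthest roll at (322,220), where it was predicted, so I'll go down and grasp it.

```bash
python3 -m creep '[{"fingers":0.75,"x":1,"y":0.05,"z":0.02,"twist":0},{"fingers":0.75,"x":2,"y":0.05,"z":0.02,"twist":0},{"fingers":0.75,"x":3,"y":0.05,"z":0.02,"twist":0},{"fingers":0.75,"x":3.7,"y":0.05,"z":0.02,"twist":0},{"fingers":0.75,"x":4.2,"y":0.05,"z":0.02,"twist":0},{"fingers":0.75,"x":4.4,"y":0.05,"z":0.02,"twist":0},{"fingers":0.75,"x":4.4,"y":0.05,"z":0.02,"twist":0},{"fingers":0,"x":4.4,"y":0.05,"z":0.02,"twist":0},{"fingers":0,"x":4.4,"y":0.05,"z":0.02,"twist":0},{"fingers":0,"x":4.4,"y":0.05,"z":0.02,"twist":0},{"fingers":0,"x":4.4,"y":0.05,"z":0.02,"twist":0},{"fingers":0,"x":4.4,"y":0.05,"z":0.02,"twist":0},{"fingers":0,"x":4.4,"y":0.05,"z":0.02,"twist":0},{"fingers":0,"x":4.4,"y":0.05,"z":0.02,"twist":0}]' 15
python3 - <<'E'
from h import *
st()
print('rear centre',toolshift(np.r_[toworld([-.13+.045,0,0])[:2],.2]))
E
```

```text
time: 12.05
position: [0.5544, -0.5297, 0.0276]
tool_rot: [1.709, 0.783, -1.707]
ft_force: [-1.3, -0.2, 7.1]
grip_width: 0.52
t 12.05 pos [ 0.5544 -0.5297  0.0276] bin [ 0.0431 -0.2489  0.0276] F [-1.3 -0.2  7.1] grip 0.52
R bin-yaw err of jaw -108.77 q [ 0.83  0.7  -0.15  1.3   0.11  1.15 -1.61]
rear centre [-4.32488027 -5.02068551 -4.86059049]
```

```bash
python3 -m creep '[{"fingers":0,"x":-0.5,"y":0,"z":0,"twist":0},{"fingers":0,"x":-1.3,"y":0,"z":0,"twist":0},{"fingers":0,"x":-2.2,"y":0,"z":0,"twist":0},{"fingers":0,"x":-3.2,"y":0,"z":0,"twist":0},{"fingers":0,"x":-4.2,"y":0,"z":0,"twist":0},{"fingers":0,"x":-4.4,"y":0,"z":0,"twist":0},{"fingers":0,"x":-4.4,"y":0,"z":0,"twist":0}]'
python3 - <<'E'
from h import *
st(np.r_[toworld([-.13+.045,0,0])[:2],.2]); shot('wrist','w8.png'); shot('side','s8.png',(180,130,440,330),3)
E
```

```text
time: 12.63
position: [0.5552, -0.5305, 0.2071]
tool_rot: [1.71, 0.777, -1.703]
ft_force: [0.0, -0.4, -0.4]
grip_width: 0.522
t 12.63 pos [ 0.5552 -0.5305  0.2071] bin [ 0.0441 -0.2494  0.2071] F [ 0.  -0.4 -0.4] grip 0.522
R bin-yaw err of jaw -108.78 q [ 0.82  0.58 -0.16  1.12  0.09  1.44 -1.6 ]
shift [ 0.13 -5.06 -4.86]
```

View pics/w8.png

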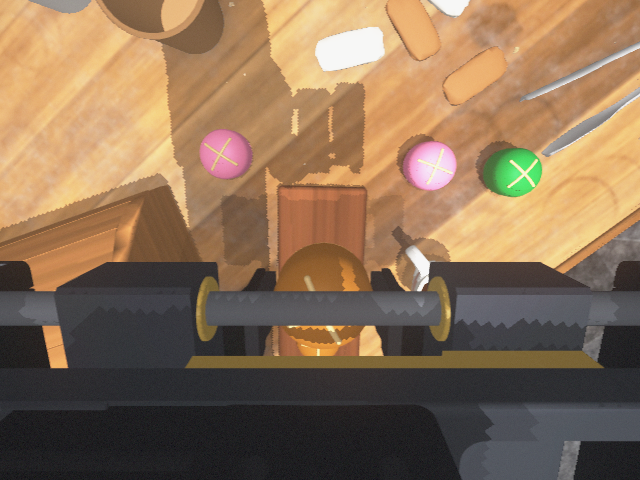

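View pics/s8.png

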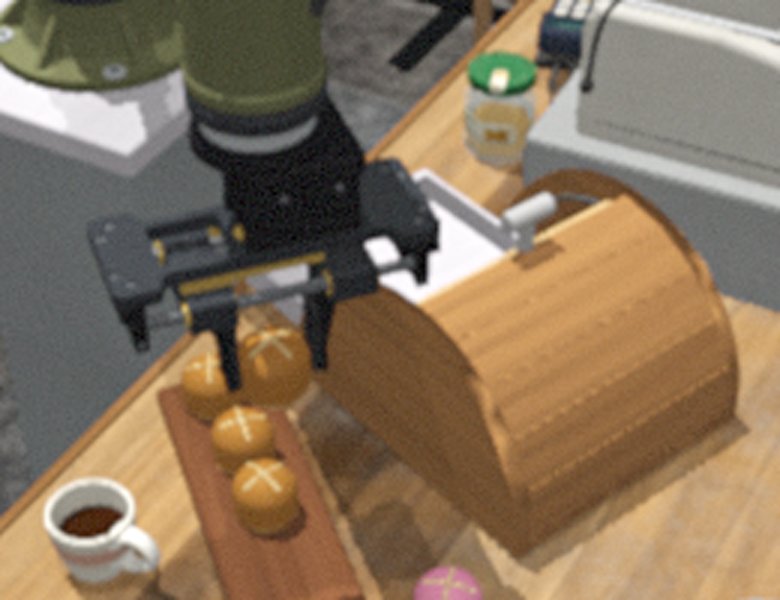

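```bash
python3 -m creep '[{"fingers":0,"x":0,"y":-0.6,"z":-0.5,"twist":-0.5},{"fingers":0,"x":0,"y":-1.2,"z":-1.1,"twist":-1},{"fingers":0,"x":0,"y":-1.8,"z":-1.7,"twist":-1.5},{"fingers":0,"x":0,"y":-2.4,"z":-2.3,"twist":-2},{"fingers":0,"x":0,"y":-3,"z":-2.9,"twist":-2.5},{"fingers":0,"x":0,"y":-3.6,"z":-3.5,"twist":-3},{"fingers":0,"x":0,"y":-4.2,"z":-4.1,"twist":-3.5},{"fingers":0,"x":0,"y":-4.8,"z":-4.6,"twist":-3.75},{"fingers":0,"x":0,"y":-5.06,"z":-4.86,"twist":-3.75},{"fingers":0,"x":0,"y":-5.06,"z":-4.86,"twist":-3.75},{"fingers":0,"x":0,"y":-5.06,"z":-4.86,"twist":-3.75}]'
python3 - <<'E'
from h import *
st(np.r_[toworld([-.13+.045,0,0])[:2],.046]); d=shot('wrist','w9.png'); d=shot('side','s9.png',(180,130,440,330),3);d=shot('top','t9.png',(225,155,425,305),4)
E
```

```text
time: 13.65
position: [0.5253, -0.2494, 0.1997]
tool_rot: [1.482, 1.006, -1.486]
ft_force: [0.8, -1.1, -0.3]
grip_width: 0.52
t 13.65 pos [ 0.5253 -0.2494  0.1997] bin [-0.088   0.0005  0.1997] F [ 0.8 -1.1 -0.3] grip 0.52
R bin-yaw err of jaw -89.98 q [ 0.68  0.21 -0.32  1.65  0.07  1.3  -1.61]
shift [3.84 0.09 0.01]
```

View pics/w9.png

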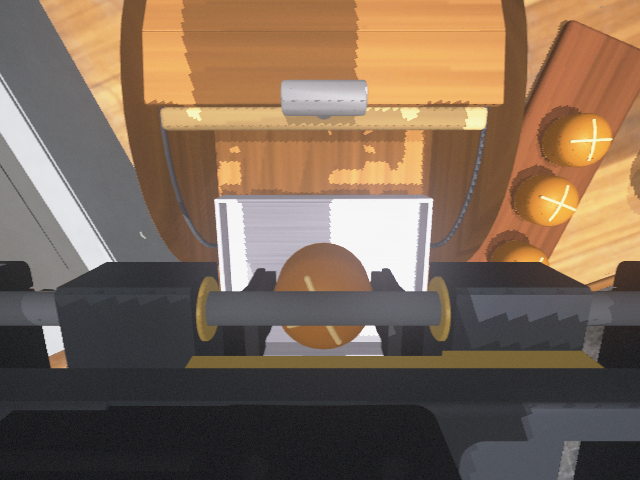

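View pics/s9.png

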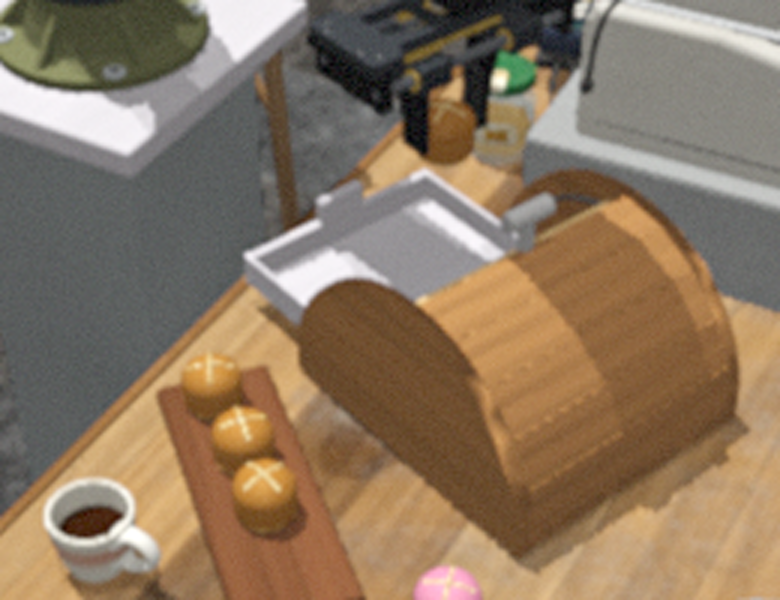

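```bash
python3 - <<'E'
from h import *
d=ld('wrist');
for u,v in [(218,203),(325,199),(430,199),(325,108),(170,122),(480,120)]: print(u,v,tobin(px(d,u,v)).round(3))
s=ld('side');b=tobin(cloud(s)); m=(abs(b[...,1])<.018)&(b[...,2]>.064)&(b[...,2]<.077)&(b[...,0]<-.19)&(b[...,0]>-.25);q=b[m];print('tab',len(q),q[:,0].min(),q[:,0].max(),q[:,0].mean())
m=(b[...,1]>.0)&(b[...,1]<.05)&(b[...,2]>.0)&(b[...,2]<.035)&(b[...,0]<-.05)&(b[...,0]>-.2);print(np.median(b[m][:,2]))
E
```

```text
218 203 [-0.067  0.093  0.054]
325 199 [-0.064 -0.     0.054]
430 199 [-0.064 -0.091  0.053]
325 108 [-0.004  0.001  0.187]
170 122 [-0.007  0.091  0.144]
480 120 [-0.006 -0.09   0.144]
tab 60 -0.22402141845293855 -0.21013962570092592 -0.2152322747886206
0.028085743934686214
```

```bash
python3 -m creep '[{"fingers":0,"x":0.6,"y":-0.2,"z":0.01,"twist":0},{"fingers":0,"x":1.4,"y":-0.22,"z":0.01,"twist":0},{"fingers":0,"x":2.2,"y":-0.22,"z":0.01,"twist":0},{"fingers":0,"x":3,"y":-0.22,"z":0.01,"twist":0},{"fingers":0,"x":3.5,"y":-0.22,"z":0.01,"twist":0},{"fingers":0,"x":3.75,"y":-0.22,"z":0.01,"twist":0},{"fingers":0,"x":3.87,"y":-0.22,"z":0.01,"twist":0},{"fingers":0,"x":3.87,"y":-0.22,"z":0.01,"twist":0},{"fingers":0,"x":3.87,"y":-0.22,"z":0.01,"twist":0}]'
python3 - <<'E'
from h import *
st()
E
```

```text
time: 14.55
position: [0.5187, -0.2476, 0.0477]
tool_rot: [1.485, 1.002, -1.483]
ft_force: [-0.3, -0.6, -0.6]
grip_width: 0.525
t 14.55 pos [ 0.5187 -0.2476  0.0477] bin [-0.0948 -0.0003  0.0477] F [-0.3 -0.6 -0.6] grip 0.525
R bin-yaw err of jaw -90.06 q [ 0.67  0.33 -0.31  1.82  0.12  1.   -1.64]
```

```bash
python3 -m creep '[{"fingers":0,"x":0.1,"y":0,"z":0,"twist":0},{"fingers":0,"x":0.1,"y":0,"z":0,"twist":0},{"fingers":0.75,"x":0.1,"y":0,"z":0,"twist":0},{"fingers":0.75,"x":0.1,"y":0,"z":0,"twist":0},{"fingers":0.75,"x":0.1,"y":0,"z":0,"twist":0},{"fingers":0.75,"x":0.1,"y":0,"z":0,"twist":0},{"fingers":0.75,"x":-0.5,"y":0,"z":0,"twist":0},{"fingers":0.75,"x":-1.5,"y":0,"z":0,"twist":0},{"fingers":0.75,"x":-2.5,"y":0,"z":0,"twist":0},{"fingers":0.75,"x":-3.5,"y":0,"z":0,"twist":0},{"fingers":0.75,"x":-4,"y":0,"z":0,"twist":0},{"fingers":0.75,"x":-4,"y":0,"z":0,"twist":0}]'
python3 - <<'E'
from h import *
st([.5093,-.4855,.2]); shot('side','s10.png',(180,130,440,330),3);d=shot('wrist','w10.png')
for u,v in [(325,250),(325,260),(325,275)]:print(tobin(px(d,u,v)).round(3))
E
python3 rolls.py t10.png
```

```text
time: 15.55
position: [0.521, -0.2479, 0.2132]
tool_rot: [1.486, 0.994, -1.477]
ft_force: [0.1, 0.5, 0.8]
grip_width: 0.748
t 15.55 pos [ 0.521  -0.2479  0.2132] bin [-0.0926  0.0003  0.2132] F [0.1 0.5 0.8] grip 0.748
R bin-yaw err of jaw -90.01 q [ 0.69  0.18 -0.33  1.65  0.06  1.31 -1.6 ]
shift [0.36 1.93 5.62]
[-0.115 -0.     0.064]
[-0.134 -0.001  0.029]
[-0.15  -0.001  0.029]
199 [380. 255.] W [ 0.5142 -0.5135  0.0566] bin [-0.    -0.249  0.057] tray 0.13
193 [356. 272.] W [ 0.4664 -0.4477  0.0562] bin [-0.069 -0.205  0.056] tray 0.061
176 [403. 287.] W [ 0.4282 -0.5779  0.0399] bin [-0.056 -0.341  0.04 ] tray 0.074
203 [342. 291.] W [ 0.4137 -0.4089  0.0564] bin [-0.132 -0.189  0.056] tray -0.002
```

View pics/w10.png

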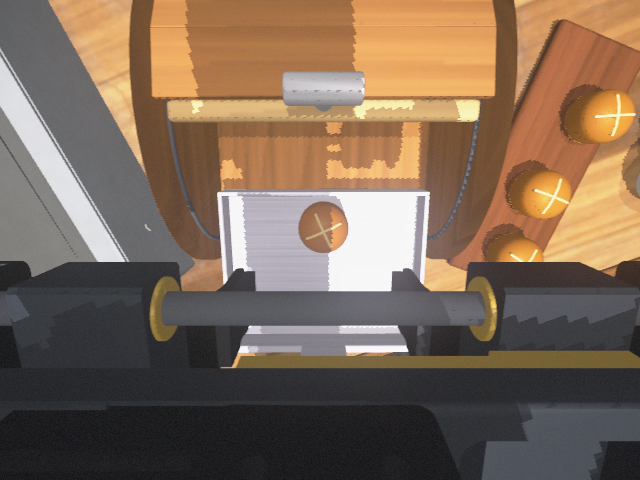

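View pics/s10.png

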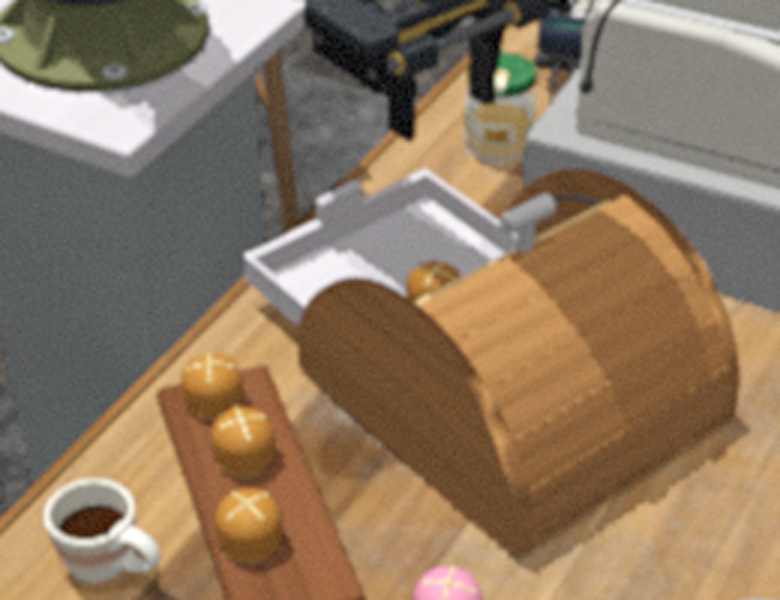

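View pics/t10.png

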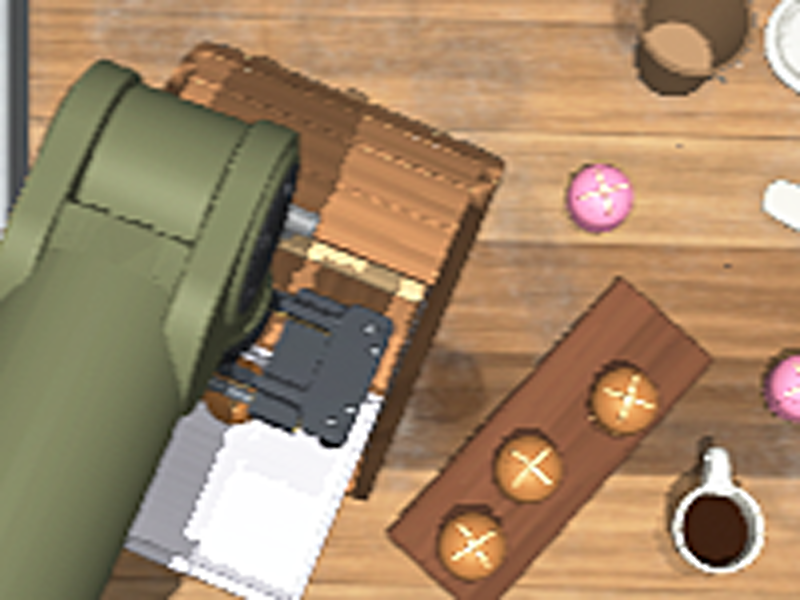

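Roll 3 was knocked aside: it is now at (628,398) in the top crop, world (0.514,-0.514), still on the board. The first roll stands in the tray at the rear centre, (323,227) in the wrist view.

```bash
python3 - <<'E'
from h import *
st([.5142,-.5135,.2])
d=ld('side');print(px(d,*[int(180+248/3),int(130+505/3)]).round(3))
E
```

```text
t 15.7 pos [ 0.5173 -0.2465  0.2059] bin [-9.650e-02  2.000e-04  2.059e-01] F [-0.5  0.5 -0.9] grip 0.752
R bin-yaw err of jaw -90.01 q [ 0.69  0.18 -0.33  1.66  0.06  1.31 -1.6 ]
shift [0.15 2.41 6.23]
[ 0.518 -0.52   0.053]
```

```bash
python3 -m creep '[{"fingers":0.75,"x":0,"y":0.3,"z":0.8,"twist":0.6},{"fingers":0.75,"x":0,"y":0.6,"z":1.6,"twist":1.2},{"fingers":0.75,"x":0,"y":0.9,"z":2.4,"twist":1.8},{"fingers":0.75,"x":0,"y":1.2,"z":3.2,"twist":2.4},{"fingers":0.75,"x":0,"y":1.5,"z":4,"twist":3},{"fingers":0.75,"x":0,"y":1.9,"z":4.8,"twist":3.5},{"fingers":0.75,"x":0,"y":2.2,"z":5.6,"twist":3.75},{"fingers":0.75,"x":0,"y":2.4,"z":6.2,"twist":3.75},{"fingers":0.75,"x":0,"y":2.4,"z":6.2,"twist":3.75},{"fingers":0.75,"x":0,"y":2.4,"z":6.2,"twist":3.75}]' 15
python3 - <<'E'
from h import *
d=shot('wrist','w11.png'); st([.5142,-.5135,.024])
print(proj(d,[.5142,-.5135,.052]))
E
```

```text
time: 16.53
position: [0.5126, -0.5137, 0.203]
tool_rot: [1.71, 0.789, -1.715]
ft_force: [-0.1, 0.2, -0.4]
grip_width: 0.747
t 16.58 pos [ 0.5139 -0.5118  0.2038] bin [-0.0011 -0.2474  0.2038] F [ 0.2  0.6 -0.2] grip 0.75
R bin-yaw err of jaw -108.79 q [ 0.85  0.5  -0.16  1.25  0.08  1.4  -1.58]
shift [4.49 0.05 0.03]
(np.float64(322.81732079029587), np.float64(223.155143512334))
```

View pics/w11.png

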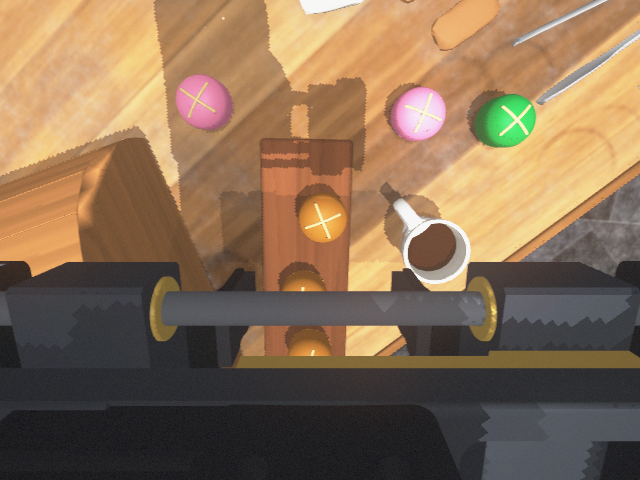

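```bash
python3 -m creep '[{"fingers":0.75,"x":1,"y":0.05,"z":0.03,"twist":0},{"fingers":0.75,"x":2,"y":0.05,"z":0.03,"twist":0},{"fingers":0.75,"x":3,"y":0.05,"z":0.03,"twist":0},{"fingers":0.75,"x":3.7,"y":0.05,"z":0.03,"twist":0},{"fingers":0.75,"x":4.2,"y":0.05,"z":0.03,"twist":0},{"fingers":0.75,"x":4.4,"y":0.05,"z":0.03,"twist":0},{"fingers":0.75,"x":4.4,"y":0.05,"z":0.03,"twist":0},{"fingers":0,"x":4.4,"y":0.05,"z":0.03,"twist":0},{"fingers":0,"x":4.4,"y":0.05,"z":0.03,"twist":0},{"fingers":0,"x":4.4,"y":0.05,"z":0.03,"twist":0},{"fingers":0,"x":4.4,"y":0.05,"z":0.03,"twist":0},{"fingers":0,"x":4.4,"y":0.05,"z":0.03,"twist":0},{"fingers":0,"x":4.4,"y":0.05,"z":0.03,"twist":0},{"fingers":0,"x":4.4,"y":0.05,"z":0.03,"twist":0}]' 15
python3 - <<'E'
from h import *
st()
E
```

```text
time: 17.75
position: [0.5163, -0.5157, 0.0326]
tool_rot: [1.709, 0.783, -1.707]
ft_force: [-0.5, 0.4, 5.8]
grip_width: 0.513
t 17.75 pos [ 0.5163 -0.5157  0.0326] bin [ 0.0025 -0.25    0.0326] F [-0.5  0.4  5.8] grip 0.513
R bin-yaw err of jaw -108.77 q [ 0.85  0.62 -0.15  1.42  0.1   1.11 -1.59]
```

```bash
python3 -m creep '[{"fingers":0.75,"x":0,"y":0,"z":0,"twist":0},{"fingers":0.75,"x":0,"y":0,"z":0,"twist":0},{"fingers":0.75,"x":0.15,"y":0,"z":0,"twist":0},{"fingers":0.75,"x":0.25,"y":0,"z":0,"twist":0},{"fingers":0.75,"x":0.25,"y":0,"z":0,"twist":0},{"fingers":0.75,"x":0.25,"y":0,"z":0,"twist":0}]' 15
python3 - <<'E'
from h import *
st()
E
```

```text
time: 18.25
position: [0.5148, -0.5143, 0.0193]
tool_rot: [1.709, 0.788, -1.71]
ft_force: [-0.5, 0.0, -0.1]
grip_width: 0.746
t 18.25 pos [ 0.5148 -0.5143  0.0193] bin [ 0.0006 -0.2493  0.0193] F [-0.5  0.  -0.1] grip 0.746
R bin-yaw err of jaw -108.77 q [ 0.85  0.63 -0.15  1.43  0.1   1.09 -1.59]
```

```bash
python3 -m creep '[{"fingers":0,"x":0,"y":0,"z":0,"twist":0},{"fingers":0,"x":0,"y":0,"z":0,"twist":0},{"fingers":0,"x":0,"y":0,"z":0,"twist":0},{"fingers":0,"x":0,"y":0,"z":0,"twist":0},{"fingers":0,"x":0,"y":0,"z":0,"twist":0},{"fingers":0,"x":0,"y":0,"z":0,"twist":0}]' 15
python3 - <<'E'
from h import *
st()
E
```

```text
time: 18.75
position: [0.5156, -0.5149, 0.0208]
tool_rot: [1.709, 0.786, -1.709]
ft_force: [1.1, -0.5, -0.0]
grip_width: 0.521
t 18.75 pos [ 0.5156 -0.5149  0.0208] bin [ 0.0016 -0.2496  0.0208] F [ 1.1 -0.5 -0. ] grip 0.521
R bin-yaw err of jaw -108.76 q [ 0.85  0.63 -0.15  1.42  0.1   1.09 -1.59]
```

```bash
python3 -m creep '[{"fingers":0,"x":-0.6,"y":0,"z":0,"twist":0},{"fingers":0,"x":-1.5,"y":0,"z":0,"twist":0},{"fingers":0,"x":-2.5,"y":0,"z":0,"twist":0},{"fingers":0,"x":-3.5,"y":0,"z":0,"twist":0},{"fingers":0,"x":-4.3,"y":0,"z":0,"twist":0},{"fingers":0,"x":-4.5,"y":0,"z":0,"twist":0},{"fingers":0,"x":-4.5,"y":0,"z":0,"twist":0}]' 15
python3 - <<'E'
from h import *
st(np.r_[toworld([-.170,0,0])[:2],.2])
E
```

```text
time: 19.33
position: [0.517, -0.5161, 0.2051]
tool_rot: [1.709, 0.779, -1.704]
ft_force: [0.4, -0.4, -1.7]
grip_width: 0.528
t 19.33 pos [ 0.517  -0.5161  0.2051] bin [ 0.0033 -0.2502  0.2051] F [ 0.4 -0.4 -1.7] grip 0.528
R bin-yaw err of jaw -108.77 q [ 0.85  0.5  -0.16  1.24  0.08  1.4  -1.58]
shift [ 0.08 -6.12 -4.53]
```

```bash
python3 -m creep '[{"fingers":0,"x":0,"y":-0.7,"z":-0.5,"twist":-0.5},{"fingers":0,"x":0,"y":-1.4,"z":-1,"twist":-1},{"fingers":0,"x":0,"y":-2.1,"z":-1.5,"twist":-1.5},{"fingers":0,"x":0,"y":-2.8,"z":-2,"twist":-2},{"fingers":0,"x":0,"y":-3.5,"z":-2.6,"twist":-2.5},{"fingers":0,"x":0,"y":-4.2,"z":-3.1,"twist":-3},{"fingers":0,"x":0,"y":-4.9,"z":-3.6,"twist":-3.5},{"fingers":0,"x":0,"y":-5.6,"z":-4.1,"twist":-3.75},{"fingers":0,"x":0,"y":-6.1,"z":-4.53,"twist":-3.75},{"fingers":0,"x":0,"y":-6.1,"z":-4.53,"twist":-3.75},{"fingers":0,"x":0,"y":-6.1,"z":-4.53,"twist":-3.75}]'
python3 - <<'E'
from h import *
st(np.r_[toworld([-.170,0,0])[:2],.038])
d=shot('wrist','w12.png');P=tobin(cloud(d))
for u,v in [(323,225),(323,150),(323,170)]: print(proj(d,toworld([-.097,0,.068])),P[v,u].round(3))
E
```

```text
time: 20.25
position: [0.447, -0.2167, 0.1989]
tool_rot: [1.481, 1.008, -1.484]
ft_force: [-0.2, -0.1, -0.0]
grip_width: 0.521
t 20.25 pos [ 0.447  -0.2167  0.1989] bin [-0.1729  0.0018  0.1989] F [-0.2 -0.1 -0. ] grip 0.521
R bin-yaw err of jaw -89.85 q [ 0.73  0.03 -0.34  1.84  0.01  1.28 -1.56]
shift [4.02 0.08 0.04]
(np.float64(327.032598691211), np.float64(136.2458893603961)) [-0.177  0.003  0.029]
(np.float64(327.032598691211), np.float64(136.2458893603961)) [-0.108  0.003  0.068]
(np.float64(327.032598691211), np.float64(136.2458893603961)) [-0.125  0.003  0.03 ]
```

View pics/w12.png

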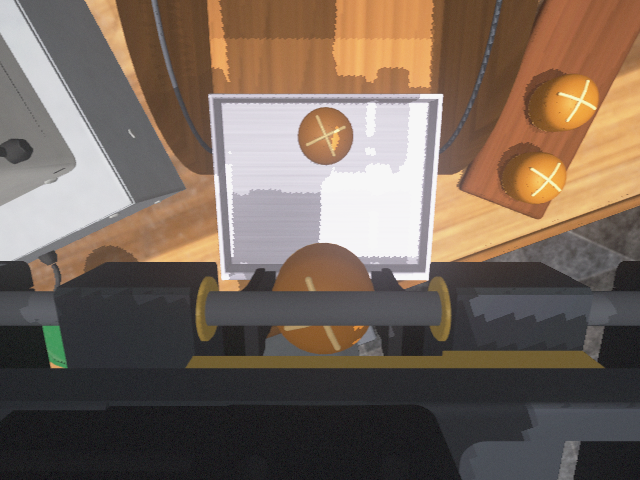

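```bash
python3 -m creep '[{"fingers":0,"x":0.8,"y":0.07,"z":0.04,"twist":0},{"fingers":0,"x":1.7,"y":0.07,"z":0.04,"twist":0},{"fingers":0,"x":2.6,"y":0.07,"z":0.04,"twist":0},{"fingers":0,"x":3.3,"y":0.07,"z":0.04,"twist":0},{"fingers":0,"x":3.8,"y":0.07,"z":0.04,"twist":0},{"fingers":0,"x":4,"y":0.07,"z":0.04,"twist":0},{"fingers":0,"x":4,"y":0.07,"z":0.04,"twist":0},{"fingers":0,"x":4,"y":0.07,"z":0.04,"twist":0}]'
python3 - <<'E'
from h import *
st()
E
```

```text
time: 20.97
position: [0.45, -0.2219, 0.0403]
tool_rot: [1.485, 1.004, -1.485]
ft_force: [-0.5, 0.2, -0.1]
grip_width: 0.523
t 20.97 pos [ 0.45   -0.2219  0.0403] bin [-0.1682 -0.0019  0.0403] F [-0.5  0.2 -0.1] grip 0.523
R bin-yaw err of jaw -90.1 q [ 0.72  0.2  -0.34  2.    0.08  0.95 -1.61]
```

```bash
python3 -m creep '[{"fingers":0,"x":0.05,"y":0,"z":-0.03,"twist":0},{"fingers":0,"x":0.05,"y":0,"z":-0.03,"twist":0},{"fingers":0.75,"x":0.05,"y":0,"z":-0.03,"twist":0},{"fingers":0.75,"x":0.05,"y":0,"z":-0.03,"twist":0},{"fingers":0.75,"x":0.05,"y":0,"z":-0.03,"twist":0},{"fingers":0.75,"x":0.05,"y":0,"z":-0.03,"twist":0},{"fingers":0.75,"x":-0.5,"y":0,"z":-0.03,"twist":0},{"fingers":0.75,"x":-1.5,"y":0,"z":-0.03,"twist":0},{"fingers":0.75,"x":-2.5,"y":0,"z":-0.03,"twist":0},{"fingers":0.75,"x":-3.3,"y":0,"z":-0.03,"twist":0},{"fingers":0.75,"x":-3.5,"y":0,"z":-0.03,"twist":0}]'
python3 - <<'E'
from h import *
st([.4137,-.409,.18])
E
python3 rolls.py t13.png
```

```text
time: 21.88
position: [0.4535, -0.2212, 0.1868]
tool_rot: [1.486, 0.995, -1.478]
ft_force: [2.2, -0.8, 0.2]
grip_width: 0.75
t 21.88 pos [ 0.4535 -0.2212  0.1868] bin [-0.1652  0.      0.1868] F [ 2.2 -0.8  0.2] grip 0.75
R bin-yaw err of jaw -90.01 q [ 0.74  0.04 -0.34  1.85  0.02  1.24 -1.56]
shift [0.19 0.82 4.73]
68 [260. 214.] W [ 0.6196 -0.1796  0.075 ] bin [-0.026  0.1    0.075] tray 0.104
129 [285. 251.] W [ 0.5185 -0.2533  0.0729] bin [-0.093 -0.006  0.073] tray 0.037
195 [356. 272.] W [ 0.4663 -0.447   0.0555] bin [-0.069 -0.205  0.056] tray 0.061
171 [404. 287.] W [ 0.4269 -0.5783  0.0412] bin [-0.057 -0.341  0.041] tray 0.073
204 [342. 291.] W [ 0.4137 -0.4088  0.0553] bin [-0.132 -0.189  0.055] tray -0.002
```

View pics/t13.png

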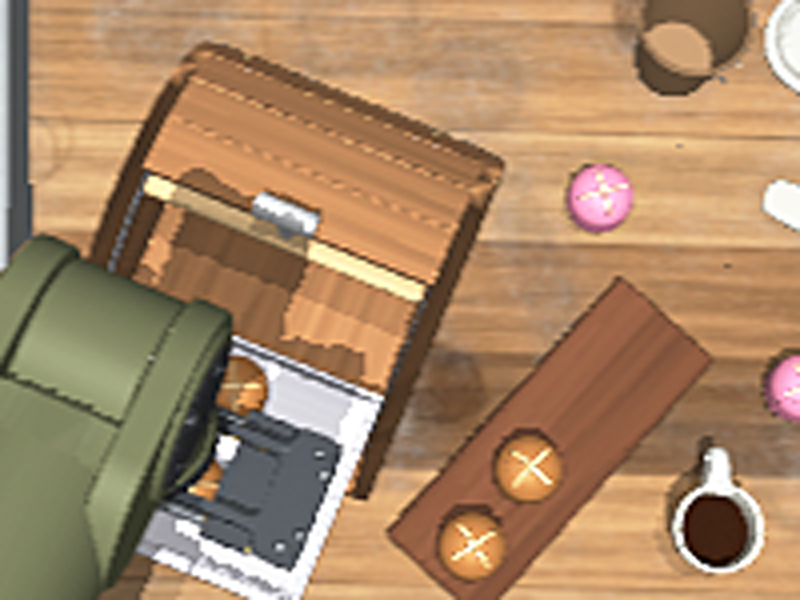

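Two rolls are left on the board, at (470,545) and (528,467) in the crop, both where they were. I'll take roll 1 next.

```bash
python3 -m creep '[{"fingers":0.75,"x":0,"y":0.15,"z":0.7,"twist":0.6},{"fingers":0.75,"x":0,"y":0.3,"z":1.5,"twist":1.2},{"fingers":0.75,"x":0,"y":0.4,"z":2.3,"twist":1.8},{"fingers":0.75,"x":0,"y":0.5,"z":3.1,"twist":2.4},{"fingers":0.75,"x":0,"y":0.65,"z":3.9,"twist":3},{"fingers":0.75,"x":0,"y":0.8,"z":4.6,"twist":3.5},{"fingers":0.75,"x":0,"y":0.82,"z":4.73,"twist":3.75},{"fingers":0.75,"x":0,"y":0.82,"z":4.73,"twist":3.75},{"fingers":0.75,"x":0,"y":0.82,"z":4.73,"twist":3.75},{"fingers":0.75,"x":0,"y":0.82,"z":4.73,"twist":3.75}]' 15
python3 - <<'E'
from h import *
d=shot('wrist','w14.png'); st([.4137,-.4089,.0195])
print(proj(d,[.4137,-.4089,.052]))
E
```

```text
time: 22.77
position: [0.4112, -0.4056, 0.1798]
tool_rot: [1.707, 0.791, -1.707]
ft_force: [0.3, 0.8, 1.0]
grip_width: 0.75
t 22.82 pos [ 0.4114 -0.4056  0.1801] bin [-0.1357 -0.1868  0.1801] F [-0.1 -0.  -0.8] grip 0.749
R bin-yaw err of jaw -108.57 q [ 0.89  0.2  -0.18  1.69  0.04  1.26 -1.57]
shift [4.02 0.1  0.03]
(np.float64(325.6807906555783), np.float64(225.7842975318765))
```

View pics/w14.png

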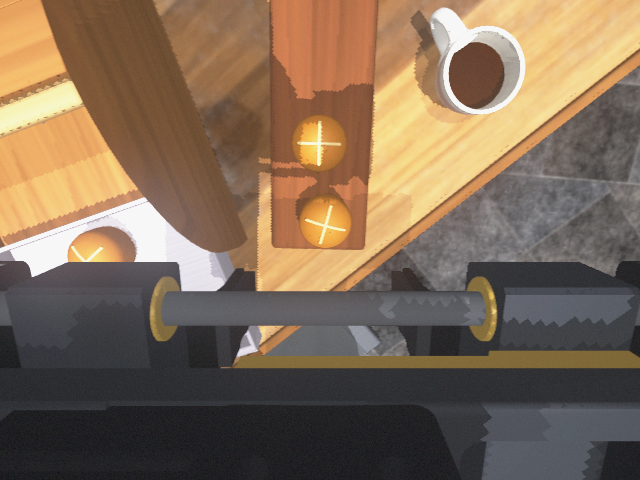

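```bash
python3 -m creep '[{"fingers":0.75,"x":1,"y":0.1,"z":0.03,"twist":0},{"fingers":0.75,"x":2,"y":0.1,"z":0.03,"twist":0},{"fingers":0.75,"x":3,"y":0.1,"z":0.03,"twist":0},{"fingers":0.75,"x":3.6,"y":0.1,"z":0.03,"twist":0},{"fingers":0.75,"x":4,"y":0.1,"z":0.03,"twist":0},{"fingers":0.75,"x":4,"y":0.1,"z":0.03,"twist":0},{"fingers":0.75,"x":4,"y":0.1,"z":0.03,"twist":0},{"fingers":0,"x":4,"y":0.1,"z":0.03,"twist":0},{"fingers":0,"x":4,"y":0.1,"z":0.03,"twist":0},{"fingers":0,"x":4,"y":0.1,"z":0.03,"twist":0},{"fingers":0,"x":4,"y":0.1,"z":0.03,"twist":0},{"fingers":0,"x":4,"y":0.1,"z":0.03,"twist":0},{"fingers":0,"x":4,"y":0.1,"z":0.03,"twist":0}]' 15
python3 - <<'E'
from h import *
st()
E
```

```text
time: 23.9
position: [0.4099, -0.4129, 0.0203]
tool_rot: [1.705, 0.785, -1.713]
ft_force: [-6.1, -6.7, -1.6]
grip_width: 0.524
t 23.9 pos [ 0.4099 -0.4129  0.0203] bin [-0.1344 -0.1941  0.0203] F [-6.1 -6.7 -1.6] grip 0.524
R bin-yaw err of jaw -108.79 q [ 0.88  0.37 -0.17  1.83  0.08  0.96 -1.6 ]
```

```bash
python3 -m creep '[{"fingers":0,"x":-0.3,"y":0,"z":0,"twist":0},{"fingers":0,"x":-0.8,"y":0,"z":0,"twist":0},{"fingers":0,"x":-1.6,"y":0,"z":0,"twist":0},{"fingers":0,"x":-2.5,"y":0,"z":0,"twist":0},{"fingers":0,"x":-3.5,"y":0,"z":0,"twist":0},{"fingers":0,"x":-4.5,"y":0,"z":0,"twist":0},{"fingers":0,"x":-4.5,"y":0,"z":0,"twist":0},{"fingers":0,"x":-4.5,"y":0,"z":0,"twist":0}]' 15
python3 - <<'E'
from h import *
st(np.r_[toworld([-.164,-.056,0])[:2],.2]);shot('wrist','w15.png');shot('side','s15.png',(180,130,440,330),3)
E
```

```text
time: 24.57
position: [0.4152, -0.411, 0.2044]
tool_rot: [1.708, 0.782, -1.702]
ft_force: [0.4, -0.5, 0.2]
grip_width: 0.521
t 24.57 pos [ 0.4152 -0.411   0.2044] bin [-0.1302 -0.1904  0.2044] F [ 0.4 -0.5  0.2] grip 0.521
R bin-yaw err of jaw -108.6 q [ 0.89  0.19 -0.18  1.65  0.04  1.3  -1.57]
shift [ 0.1  -1.87 -2.92]
```

View pics/s15.png

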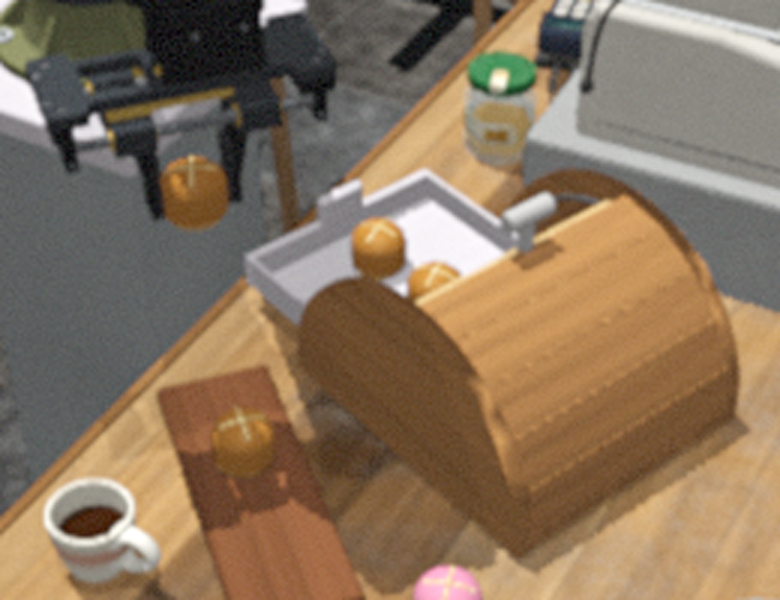

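View pics/w15.png

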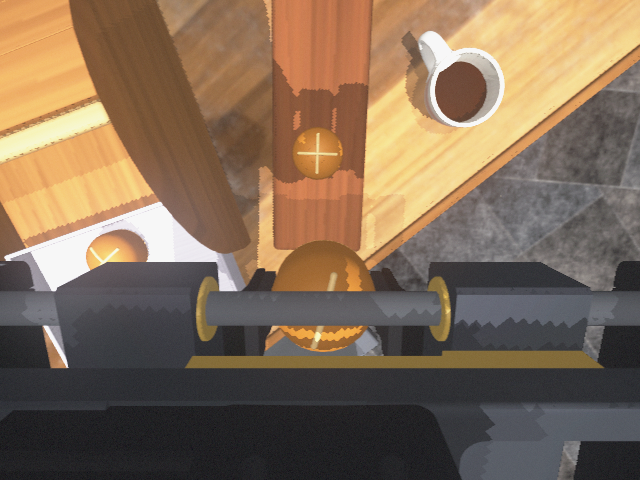

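```bash
python3 - <<'E'
from h import *
print(toolshift(np.r_[toworld([-.163,.056,0])[:2],.2]),toolshift(np.r_[toworld([-.163,-.056,0])[:2],.2]))
E
```

```text
[ 4.28599911e-03 -2.68600839e+00 -5.58708042e+00] [ 0.00296498 -1.79067415 -2.93408685]
```

```bash
python3 -m creep '[{"fingers":0,"x":0,"y":-0.3,"z":-0.6,"twist":-1.4},{"fingers":0,"x":0,"y":-0.6,"z":-1.2,"twist":-2.8},{"fingers":0,"x":0,"y":-0.9,"z":-1.8,"twist":-4.2},{"fingers":0,"x":0,"y":-1.2,"z":-2.4,"twist":-5.6},{"fingers":0,"x":0,"y":-1.5,"z":-3,"twist":-7},{"fingers":0,"x":0,"y":-1.8,"z":-3.6,"twist":-8.4},{"fingers":0,"x":0,"y":-2.1,"z":-4.2,"twist":-9.8},{"fingers":0,"x":0,"y":-2.4,"z":-4.8,"twist":-11.2},{"fingers":0,"x":0,"y":-2.6,"z":-5.3,"twist":-12.6},{"fingers":0,"x":0,"y":-2.69,"z":-5.59,"twist":-14},{"fingers":0,"x":0,"y":-2.69,"z":-5.59,"twist":-15.4},{"fingers":0,"x":0,"y":-2.69,"z":-5.59,"twist":-16.8},{"fingers":0,"x":0,"y":-2.69,"z":-5.59,"twist":-18.2},{"fingers":0,"x":0,"y":-2.69,"z":-5.59,"twist":-19.6},{"fingers":0,"x":0,"y":-2.69,"z":-5.59,"twist":-21},{"fingers":0,"x":0,"y":-2.69,"z":-5.59,"twist":-21.75},{"fingers":0,"x":0,"y":-2.69,"z":-5.59,"twist":-21.75},{"fingers":0,"x":0,"y":-2.69,"z":-5.59,"twist":-21.75}]'
python3 - <<'E'
from h import *
st(np.r_[toworld([-.163,.056,0])[:2],.038]);shot('wrist','w16.png');shot('side','s16.png',(180,130,440,330),3);print(rot(telemetry.get_state()['tool_rot']).round(2))
E
```

```text
time: 26.17
position: [0.4756, -0.1707, 0.199]
tool_rot: [0.301, 1.553, -0.299]
ft_force: [-0.8, 0.7, -1.0]
grip_width: 0.52
t 26.17 pos [ 0.4756 -0.1707  0.199 ] bin [-0.1634  0.0551  0.199 ] F [-0.8  0.7 -1. ] grip 0.52
R bin-yaw err of jaw -0.1 q [ 0.73  0.05 -0.45  1.82  0.02  1.28 -0.11]
shift [4.02 0.02 0.02]
[[-0.    0.37  0.93]
 [ 0.    0.93 -0.37]
 [-1.    0.   -0.  ]]
```

View pics/s16.png

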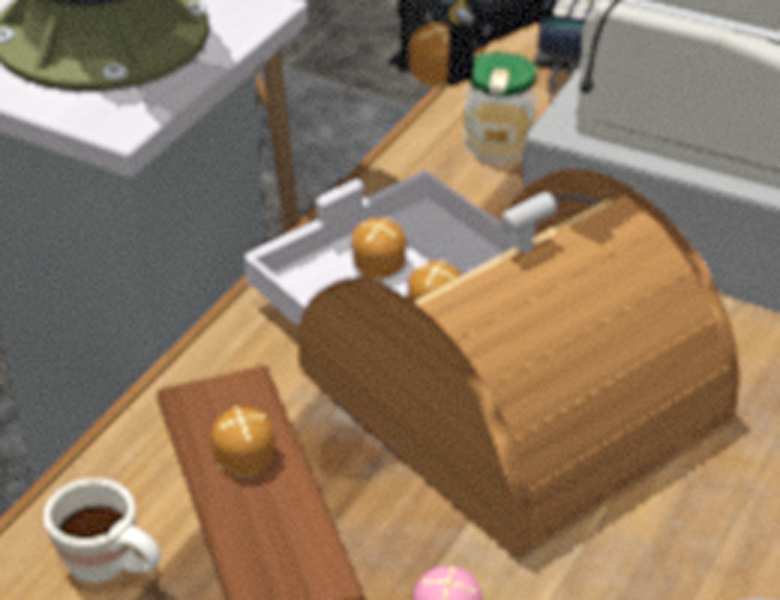

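View pics/w16.png

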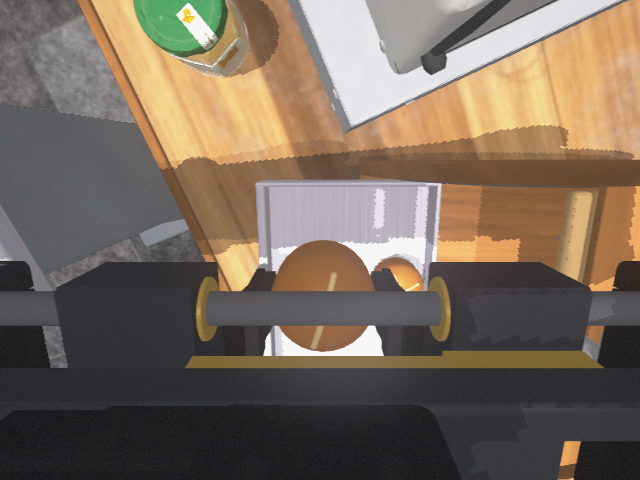

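```bash
python3 -m creep '[{"fingers":0,"x":0.8,"y":0.02,"z":0.02,"twist":0},{"fingers":0,"x":1.7,"y":0.02,"z":0.02,"twist":0},{"fingers":0,"x":2.6,"y":0.02,"z":0.02,"twist":0},{"fingers":0,"x":3.3,"y":0.02,"z":0.02,"twist":0},{"fingers":0,"x":3.8,"y":0.02,"z":0.02,"twist":0},{"fingers":0,"x":4,"y":0.02,"z":0.02,"twist":0},{"fingers":0,"x":4,"y":0.02,"z":0.02,"twist":0},{"fingers":0,"x":4,"y":0.02,"z":0.02,"twist":0}]'
python3 - <<'E'
from h import *
st()
E
```

```text
time: 26.93
position: [0.478, -0.171, 0.0411]
tool_rot: [0.299, 1.55, -0.299]
ft_force: [0.6, 0.4, -0.3]
grip_width: 0.52
t 26.93 pos [ 0.478  -0.171   0.0411] bin [-0.1611  0.0558  0.0411] F [ 0.6  0.4 -0.3] grip 0.52
R bin-yaw err of jaw -0.03 q [ 0.7   0.22 -0.45  1.99  0.12  0.96 -0.18]
```

```bash
python3 -m creep '[{"fingers":0,"x":0.06,"y":0,"z":0,"twist":0},{"fingers":0,"x":0.06,"y":0,"z":0,"twist":0},{"fingers":0.63,"x":0.06,"y":0,"z":0,"twist":0},{"fingers":0.63,"x":0.06,"y":0,"z":0,"twist":0},{"fingers":0.63,"x":0.06,"y":0,"z":0,"twist":0},{"fingers":0.63,"x":0.06,"y":0,"z":0,"twist":0},{"fingers":0.63,"x":-0.5,"y":0,"z":0,"twist":0},{"fingers":0.63,"x":-1.5,"y":0,"z":0,"twist":0},{"fingers":0.63,"x":-2.5,"y":0,"z":0,"twist":0},{"fingers":0.75,"x":-3.3,"y":0,"z":0,"twist":0},{"fingers":0.75,"x":-3.5,"y":0,"z":0,"twist":0}]'
python3 - <<'E'
from h import *
shot('side','s17.png',(180,130,440,330),3)
st([.4665,-.447,.18])
E
python3 rolls.py t17.png
```

```text
time: 27.85
position: [0.4808, -0.1718, 0.1867]
tool_rot: [0.296, 1.54, -0.3]
ft_force: [0.6, -0.5, -0.3]
grip_width: 0.704
t 27.9 pos [ 0.4804 -0.1719  0.1858] bin [-0.1585  0.0558  0.1858] F [1.6 0.1 0.6] grip 0.72
R bin-yaw err of jaw -0.02 q [ 0.73  0.06 -0.46  1.84  0.03  1.24 -0.11]
shift [ 0.17 -6.51  2.23]
192 [283. 252.] W [ 0.5172 -0.2486  0.0744] bin [-0.096 -0.002  0.074] tray 0.034
95 [258. 267.] W [ 0.4757 -0.1799  0.0696] bin [-0.16   0.047  0.07 ] tray -0.03
196 [356. 272.] W [ 0.4663 -0.447   0.0543] bin [-0.069 -0.205  0.054] tray 0.061
183 [273. 276.] W [ 0.4507 -0.2217  0.0714] bin [-0.168 -0.002  0.071] tray -0.038
177 [403. 287.] W [ 0.4269 -0.578   0.0388] bin [-0.057 -0.341  0.039] tray 0.073
```

View pics/s17.png

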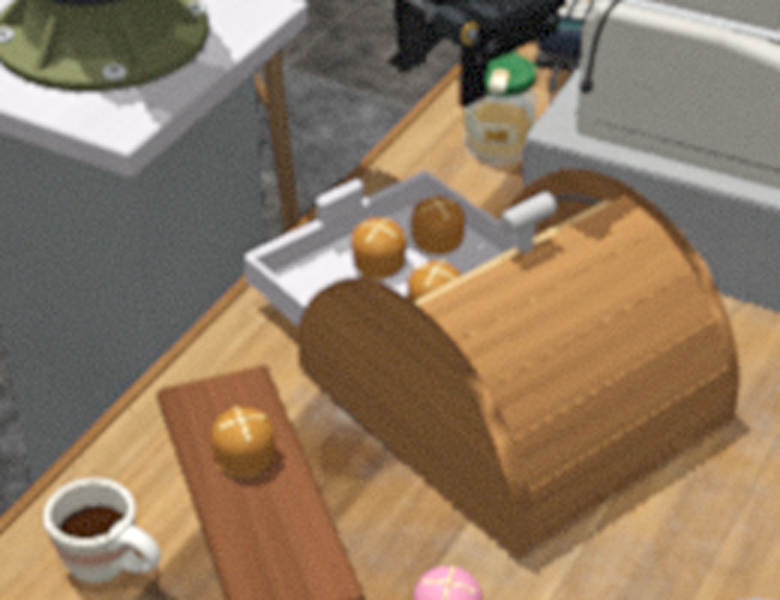

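Three rolls stand in the tray. The last is on the board at (243,440) in the side crop, and I can take it without twisting.

```bash
python3 -m creep '[{"fingers":0.75,"x":0,"y":-0.8,"z":0.3,"twist":0},{"fingers":0.75,"x":0,"y":-1.7,"z":0.6,"twist":0},{"fingers":0.75,"x":0,"y":-2.6,"z":0.9,"twist":0},{"fingers":0.75,"x":0,"y":-3.5,"z":1.2,"twist":0},{"fingers":0.75,"x":0,"y":-4.4,"z":1.5,"twist":0},{"fingers":0.75,"x":0,"y":-5.3,"z":1.8,"twist":0},{"fingers":0.75,"x":0,"y":-6.1,"z":2.1,"twist":0},{"fingers":0.75,"x":0,"y":-6.51,"z":2.23,"twist":0},{"fingers":0.75,"x":0,"y":-6.51,"z":2.23,"twist":0},{"fingers":0.75,"x":0,"y":-6.51,"z":2.23,"twist":0}]' 15
python3 - <<'E'
from h import *
d=shot('wrist','w18.png'); st([.4664,-.447,.0195])
print(proj(d,[.4664,-.447,.052]))
E
```

```text
time: 28.78
position: [0.4621, -0.4458, 0.1775]
tool_rot: [0.303, 1.554, -0.298]
ft_force: [0.2, 0.2, -0.4]
grip_width: 0.75
t 28.83 pos [ 0.4631 -0.4443  0.1782] bin [-0.0734 -0.2035  0.1782] F [-0.2  0.3  0. ] grip 0.749
R bin-yaw err of jaw 0.01 q [ 0.94  0.34 -0.28  1.52  0.09  1.29  0.28]
shift [ 3.97 -0.04  0.11]
(np.float64(329.2161346890011), np.float64(233.38381355608925))
```

View pics/w18.png

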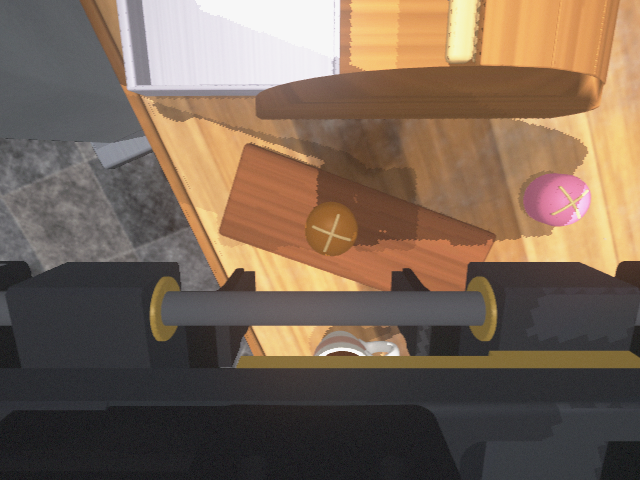

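```bash
python3 -m creep '[{"fingers":0.75,"x":0.9,"y":-0.04,"z":0.1,"twist":0},{"fingers":0.75,"x":1.8,"y":-0.04,"z":0.1,"twist":0},{"fingers":0.75,"x":2.7,"y":-0.04,"z":0.1,"twist":0},{"fingers":0.75,"x":3.4,"y":-0.04,"z":0.1,"twist":0},{"fingers":0.75,"x":3.9,"y":-0.04,"z":0.1,"twist":0},{"fingers":0.75,"x":3.95,"y":-0.04,"z":0.1,"twist":0},{"fingers":0.75,"x":3.95,"y":-0.04,"z":0.1,"twist":0},{"fingers":0,"x":3.95,"y":-0.04,"z":0.1,"twist":0},{"fingers":0,"x":3.95,"y":-0.04,"z":0.1,"twist":0},{"fingers":0,"x":3.95,"y":-0.04,"z":0.1,"twist":0},{"fingers":0,"x":3.95,"y":-0.04,"z":0.1,"twist":0},{"fingers":0,"x":3.95,"y":-0.04,"z":0.1,"twist":0},{"fingers":0,"x":3.95,"y":-0.04,"z":0.1,"twist":0}]' 15
python3 - <<'E'
from h import *
st()
E
```

```text
time: 29.92
position: [0.4674, -0.4495, 0.0242]
tool_rot: [0.298, 1.548, -0.3]
ft_force: [-0.8, 1.2, 6.1]
grip_width: 0.521
t 29.92 pos [ 0.4674 -0.4495  0.0242] bin [-0.0674 -0.2068  0.0242] F [-0.8  1.2  6.1] grip 0.521
R bin-yaw err of jaw -0.02 q [ 0.93  0.49 -0.26  1.65  0.14  1.02  0.24]
```

```bash
python3 -m creep '[{"fingers":0,"x":-0.4,"y":0,"z":0,"twist":0},{"fingers":0,"x":-1.2,"y":0,"z":0,"twist":0},{"fingers":0,"x":-2.1,"y":0,"z":0,"twist":0},{"fingers":0,"x":-3,"y":0,"z":0,"twist":0},{"fingers":0,"x":-4,"y":0,"z":0,"twist":0},{"fingers":0,"x":-4.4,"y":0,"z":0,"twist":0},{"fingers":0,"x":-4.4,"y":0,"z":0,"twist":0},{"fingers":0,"x":-4.4,"y":0,"z":0,"twist":0}]' 15
python3 - <<'E'
from h import *
st(np.r_[toworld([-.163,-.056,0])[:2],.2]);shot('side','s19.png',(180,130,440,330),3)
E
```

```text
time: 30.58
position: [0.4669, -0.4492, 0.1996]
tool_rot: [0.298, 1.548, -0.3]
ft_force: [0.0, -0.5, 0.4]
grip_width: 0.52
t 30.58 pos [ 0.4669 -0.4492  0.1996] bin [-0.068  -0.2067  0.1996] F [ 0.  -0.5  0.4] grip 0.52
R bin-yaw err of jaw -0.02 q [ 0.94  0.34 -0.28  1.48  0.09  1.33  0.28]
shift [-0.02  3.77 -2.38]
```

View pics/s19.png

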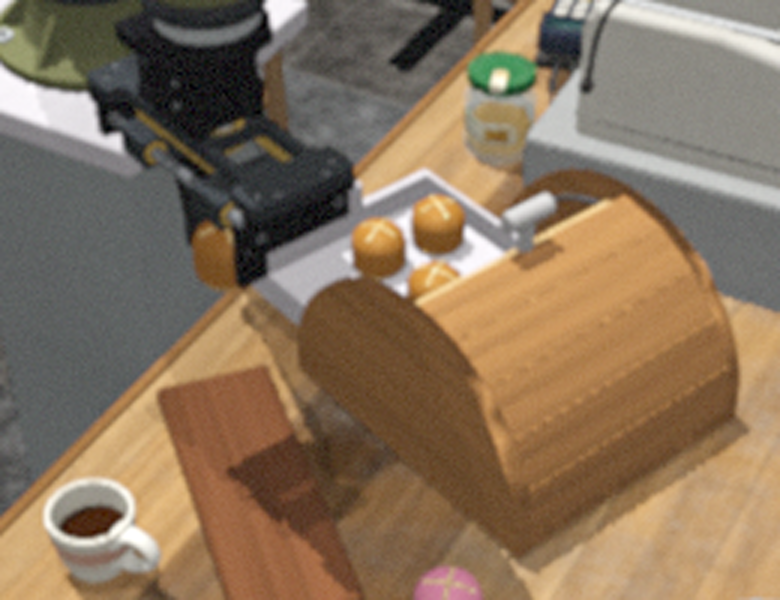

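```bash
python3 -m creep '[{"fingers":0,"x":0,"y":0.7,"z":-0.4,"twist":0},{"fingers":0,"x":0,"y":1.4,"z":-0.9,"twist":0},{"fingers":0,"x":0,"y":2.1,"z":-1.3,"twist":0},{"fingers":0,"x":0,"y":2.8,"z":-1.8,"twist":0},{"fingers":0,"x":0,"y":3.4,"z":-2.2,"twist":0},{"fingers":0,"x":0,"y":3.77,"z":-2.38,"twist":0},{"fingers":0,"x":0,"y":3.77,"z":-2.38,"twist":0},{"fingers":0,"x":0,"y":3.77,"z":-2.38,"twist":0},{"fingers":0,"x":0,"y":3.77,"z":-2.38,"twist":0}]'
python3 - <<'E'
from h import *
st(np.r_[toworld([-.163,-.056,0])[:2],.0415]);shot('wrist','w20.png')
E
```

```text
time: 31.38
position: [0.4339, -0.2747, 0.1978]
tool_rot: [0.3, 1.551, -0.3]
ft_force: [0.6, -0.5, 0.1]
grip_width: 0.522
t 31.38 pos [ 0.4339 -0.2747  0.1978] bin [-0.1634 -0.0569  0.1978] F [ 0.6 -0.5  0.1] grip 0.522
R bin-yaw err of jaw -0.1 q [ 0.86  0.06 -0.37  1.81  0.02  1.28  0.11]
shift [3.91 0.03 0.01]
```

View pics/w20.png

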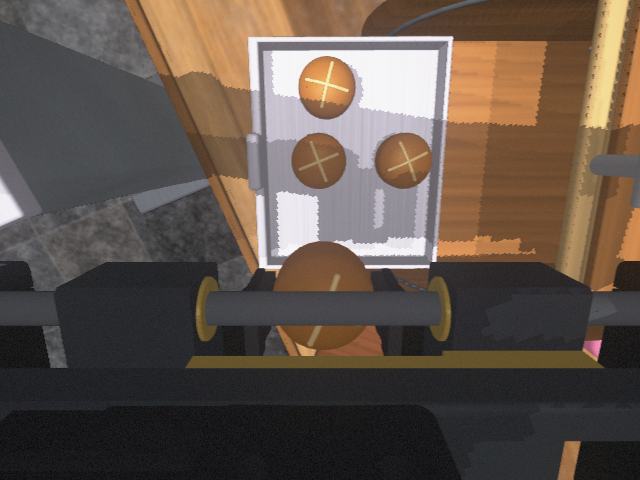

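```bash
python3 -m creep '[{"fingers":0,"x":0.8,"y":0.03,"z":0.01,"twist":0},{"fingers":0,"x":1.7,"y":0.03,"z":0.01,"twist":0},{"fingers":0,"x":2.6,"y":0.03,"z":0.01,"twist":0},{"fingers":0,"x":3.3,"y":0.03,"z":0.01,"twist":0},{"fingers":0,"x":3.7,"y":0.03,"z":0.01,"twist":0},{"fingers":0,"x":3.88,"y":0.03,"z":0.01,"twist":0},{"fingers":0,"x":3.88,"y":0.03,"z":0.01,"twist":0},{"fingers":0,"x":3.88,"y":0.03,"z":0.01,"twist":0}]'
python3 - <<'E'
from h import *
st()
E
```

```text
time: 32.1
position: [0.4356, -0.2735, 0.0436]
tool_rot: [0.3, 1.549, -0.3]
ft_force: [0.3, 0.7, -0.4]
grip_width: 0.519
t 32.1 pos [ 0.4356 -0.2735  0.0436] bin [-0.1624 -0.0552  0.0436] F [ 0.3  0.7 -0.4] grip 0.519
R bin-yaw err of jaw -0.08 q [ 0.84  0.22 -0.36  1.97  0.1   0.96  0.05]
```

```bash
python3 -m creep '[{"fingers":0,"x":0.05,"y":0,"z":0,"twist":0},{"fingers":0,"x":0.05,"y":0,"z":0,"twist":0},{"fingers":0.63,"x":0.05,"y":0,"z":0,"twist":0},{"fingers":0.63,"x":0.05,"y":0,"z":0,"twist":0},{"fingers":0.63,"x":0.05,"y":0,"z":0,"twist":0},{"fingers":0.63,"x":0.05,"y":0,"z":0,"twist":0},{"fingers":0.63,"x":-0.5,"y":0,"z":0,"twist":0},{"fingers":0.63,"x":-1.5,"y":0,"z":0,"twist":0},{"fingers":0.63,"x":-2.5,"y":0,"z":0,"twist":0},{"fingers":0.63,"x":-3.3,"y":0,"z":0,"twist":0},{"fingers":0.63,"x":-3.6,"y":-2,"z":0,"twist":0},{"fingers":0.63,"x":-3.6,"y":-2,"z":0,"twist":0},{"fingers":0.63,"x":-3.6,"y":-2,"z":0,"twist":0}]'
python3 - <<'E'
from h import *
shot('side','s21.png',(180,130,440,330),3);shot('wrist','w21.png')
st([*toworld([-.24,0,0])[:2],.19])
E
python3 rolls.py t21.png
```

```text
time: 33.18
position: [0.4014, -0.3557, 0.1895]
tool_rot: [0.301, 1.547, -0.312]
ft_force: [-0.7, -0.9, -0.7]
grip_width: 0.627
t 33.28 pos [ 0.4043 -0.3485  0.1876] bin [-0.1635 -0.1365  0.1876] F [-0.5  0.6 -0.7] grip 0.63
R bin-yaw err of jaw -0.26 q [ 0.94  0.11 -0.3   1.78  0.03  1.26  0.25]
shift [-0.06  3.4  -1.93]
102 [257. 220.] W [ 0.6088 -0.1754  0.075 ] bin [-0.038  0.1    0.075] tray 0.092
193 [284. 251.] W [ 0.5175 -0.249   0.0735] bin [-0.095 -0.002  0.074] tray 0.035
182 [255. 266.] W [ 0.4784 -0.1722  0.0717] bin [-0.16   0.055  0.072] tray -0.03
184 [273. 276.] W [ 0.451  -0.2218  0.0737] bin [-0.167 -0.001  0.074] tray -0.037
182 [404. 287.] W [ 0.4284 -0.5781  0.0406] bin [-0.056 -0.341  0.041] tray 0.074
```

View pics/s21.png

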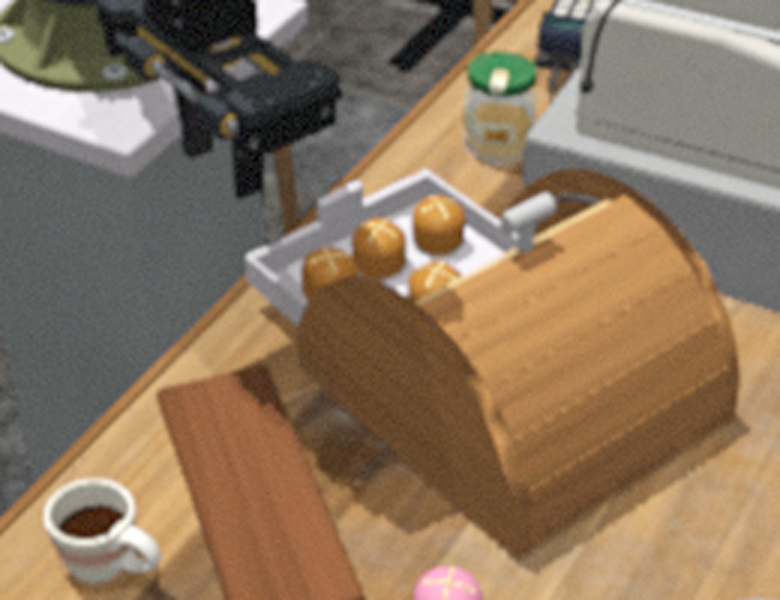

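View pics/w21.png

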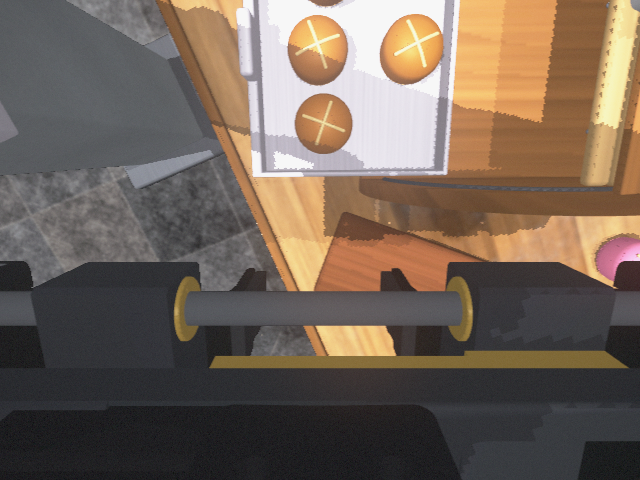

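All four rolls stand upright and apart in the tray, and the board is empty. I'll turn the jaws and grip the tab again to push the tray home.

```bash
python3 - <<'E'
from h import *
st([*toworld([-.219,0,0])[:2],.16])
E
```

```text
t 33.33 pos [ 0.4052 -0.3468  0.1872] bin [-0.1634 -0.1345  0.1872] F [-0.1  0.1 -1. ] grip 0.631
R bin-yaw err of jaw -0.09 q [ 0.94  0.11 -0.3   1.78  0.03  1.26  0.25]
shift [ 0.68  3.36 -1.4 ]
```

```bash
python3 -m creep '[{"fingers":1,"x":0,"y":0.3,"z":-0.15,"twist":1.4},{"fingers":1,"x":0,"y":0.6,"z":-0.3,"twist":2.8},{"fingers":1,"x":0,"y":0.9,"z":-0.4,"twist":4.2},{"fingers":1,"x":0,"y":1.2,"z":-0.5,"twist":5.6},{"fingers":1,"x":0,"y":1.5,"z":-0.65,"twist":7},{"fingers":1,"x":0,"y":1.8,"z":-0.8,"twist":8.4},{"fingers":1,"x":0,"y":2.1,"z":-0.9,"twist":9.8},{"fingers":1,"x":0,"y":2.4,"z":-1,"twist":11.2},{"fingers":1,"x":0,"y":2.7,"z":-1.1,"twist":12.6},{"fingers":1,"x":0,"y":3,"z":-1.25,"twist":14},{"fingers":1,"x":0,"y":3.3,"z":-1.38,"twist":15.4},{"fingers":1,"x":0,"y":3.35,"z":-1.4,"twist":16.8},{"fingers":1,"x":0,"y":3.35,"z":-1.4,"twist":18},{"fingers":1,"x":0,"y":3.35,"z":-1.4,"twist":18},{"fingers":1,"x":0,"y":3.35,"z":-1.4,"twist":18},{"fingers":1,"x":0,"y":3.35,"z":-1.4,"twist":18}]'
python3 - <<'E'
from h import *
st([*toworld([-.219,0,0])[:2],.0615]);shot('wrist','w22.png')
E
```

```text
time: 34.67
position: [0.4033, -0.2009, 0.1871]
tool_rot: [1.481, 1.007, -1.482]
ft_force: [0.1, -0.1, -0.6]
grip_width: 0.998
t 34.67 pos [ 0.4033 -0.2009  0.1871] bin [-2.193e-01  2.000e-04  1.871e-01] F [ 0.1 -0.1 -0.6] grip 0.998
R bin-yaw err of jaw -89.8 q [ 0.84 -0.07 -0.41  1.95 -0.03  1.25 -1.51]
shift [3.14 0.01 0.01]
```

View pics/w22.png

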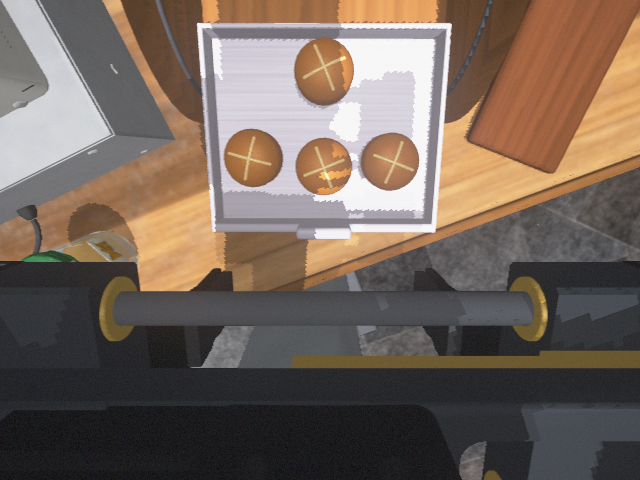

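```bash
python3 -m creep '[{"fingers":1,"x":0.8,"y":0.01,"z":0.01,"twist":0},{"fingers":1,"x":1.7,"y":0.01,"z":0.01,"twist":0},{"fingers":1,"x":2.5,"y":0.01,"z":0.01,"twist":0},{"fingers":1,"x":3,"y":0.01,"z":0.01,"twist":0},{"fingers":1,"x":3.14,"y":0.01,"z":0.01,"twist":0},{"fingers":1,"x":3.14,"y":0.01,"z":0.01,"twist":0},{"fingers":0,"x":3.14,"y":0.01,"z":0.01,"twist":0},{"fingers":0,"x":3.14,"y":0.01,"z":0.01,"twist":0},{"fingers":0,"x":3.14,"y":0.01,"z":0.01,"twist":0},{"fingers":0,"x":3.14,"y":0.01,"z":0.01,"twist":0},{"fingers":0,"x":3.14,"y":0.01,"z":0.01,"twist":0},{"fingers":0,"x":3.14,"y":0.01,"z":0.01,"twist":0},{"fingers":0,"x":3.14,"y":0.01,"z":0.01,"twist":0}]' 30
python3 - <<'E'
from h import *
st();shot('side','s23.png',(180,130,440,330),3)
E
```

```text
time: 35.8
position: [0.4036, -0.2022, 0.062]
tool_rot: [1.484, 1.004, -1.484]
ft_force: [-0.1, 0.5, -0.1]
grip_width: 0.555
t 35.8 pos [ 0.4036 -0.2022  0.062 ] bin [-0.2186 -0.0009  0.062 ] F [-0.1  0.5 -0.1] grip 0.555
R bin-yaw err of jaw -90.02 q [ 0.82  0.07 -0.43  2.1   0.04  0.98 -1.57]
```

View pics/s23.png

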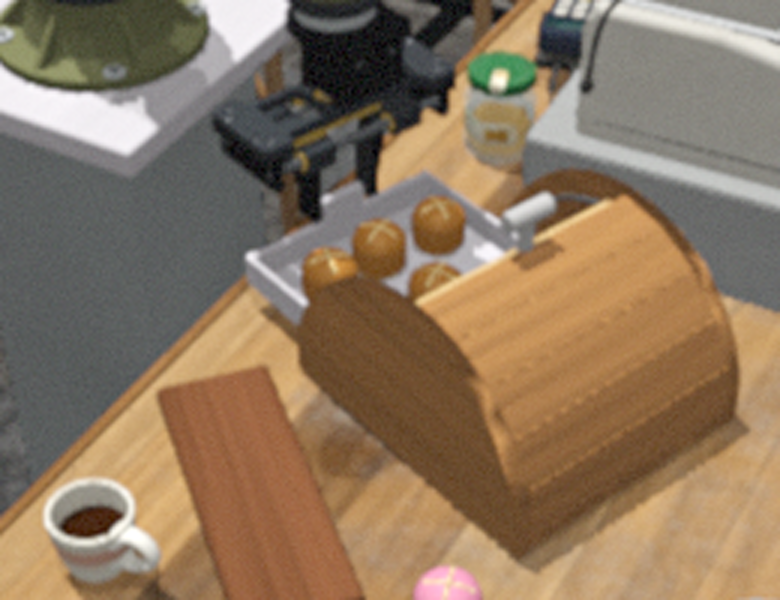

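```bash
python3 -m creep '[{"fingers":0,"x":0,"y":0,"z":0,"twist":0},{"fingers":0,"x":0,"y":0,"z":0,"twist":0},{"fingers":0,"x":0,"y":0,"z":0,"twist":0},{"fingers":0,"x":0,"y":0.1,"z":0,"twist":0},{"fingers":0,"x":0,"y":0.25,"z":0,"twist":0},{"fingers":0,"x":0,"y":0.5,"z":0,"twist":0},{"fingers":0,"x":0,"y":0.75,"z":0,"twist":0},{"fingers":0,"x":0,"y":1,"z":0,"twist":0},{"fingers":0,"x":0,"y":1.25,"z":0,"twist":0},{"fingers":0,"x":0,"y":1.5,"z":0,"twist":0},{"fingers":0,"x":0,"y":1.75,"z":0,"twist":0},{"fingers":0,"x":0,"y":2,"z":0,"twist":0},{"fingers":0,"x":0,"y":2.25,"z":0,"twist":0},{"fingers":0,"x":0,"y":2.5,"z":0,"twist":0},{"fingers":0,"x":0,"y":2.75,"z":0,"twist":0},{"fingers":0,"x":0,"y":2.95,"z":0,"twist":0},{"fingers":0,"x":0,"y":3.1,"z":0,"twist":0},{"fingers":0,"x":0,"y":3.2,"z":0,"twist":0},{"fingers":0,"x":0,"y":3.2,"z":0,"twist":0},{"fingers":0,"x":0,"y":3.2,"z":0,"twist":0}]'
python3 - <<'E'
from h import *
st();shot('side','s24.png',(180,130,440,330),3);shot('wrist','w24.png')
E
```

```text
time: 37.52
position: [0.5228, -0.249, 0.0619]
tool_rot: [1.484, 1.006, -1.484]
ft_force: [-2.9, 5.3, 7.5]
grip_width: 0.5
t 37.52 pos [ 0.5228 -0.249   0.0619] bin [-0.0905 -0.0001  0.0619] F [-2.9  5.3  7.5] grip 0.5
R bin-yaw err of jaw -89.99 q [ 0.75  0.33 -0.41  1.8   0.15  1.04 -1.67]
```

View pics/w24.png

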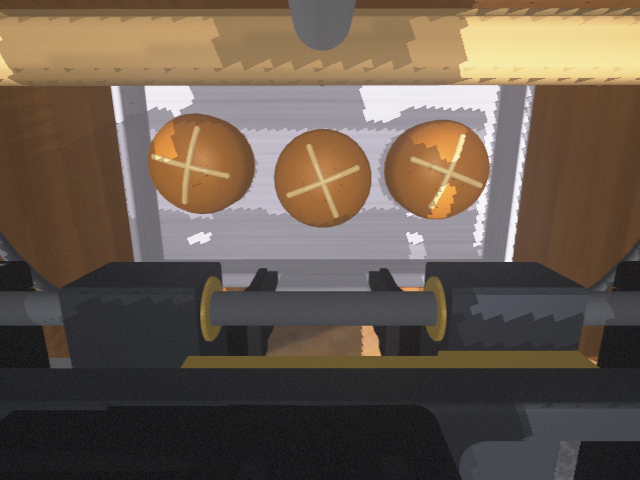

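```bash
python3 -m creep '[{"fingers":0,"x":0,"y":0.06,"z":0,"twist":0},{"fingers":0,"x":0,"y":0.12,"z":0,"twist":0},{"fingers":0,"x":0,"y":0.12,"z":0,"twist":0},{"fingers":0,"x":0,"y":0.12,"z":0,"twist":0}]'
python3 - <<'E'
from h import *
st()
E
```

```text
time: 37.95
position: [0.5228, -0.249, 0.0619]
tool_rot: [1.48, 1.015, -1.492]
ft_force: [-14.7, 9.0, 18.1]
grip_width: 0.499
t 37.95 pos [ 0.5228 -0.249   0.0619] bin [-0.0905 -0.0001  0.0619] F [-14.7   9.   18.1] grip 0.499
R bin-yaw err of jaw -90.0 q [ 0.75  0.34 -0.41  1.79  0.15  1.05 -1.67]
```

The tray is at its home stop: it no longer moves and the force rises. I'll ease off, release and rise.

```bash
python3 -m creep '[{"fingers":0,"x":0,"y":-0.08,"z":0,"twist":0},{"fingers":0,"x":0,"y":-0.1,"z":0,"twist":0},{"fingers":1,"x":0,"y":-0.1,"z":0,"twist":0},{"fingers":1,"x":0,"y":-0.1,"z":0,"twist":0},{"fingers":1,"x":0,"y":-0.1,"z":0,"twist":0},{"fingers":1,"x":0,"y":-0.1,"z":0,"twist":0},{"fingers":1,"x":0,"y":-0.1,"z":0,"twist":0},{"fingers":1,"x":-0.6,"y":-0.1,"z":0,"twist":0},{"fingers":1,"x":-1.5,"y":-0.1,"z":0,"twist":0},{"fingers":1,"x":-2.5,"y":-0.1,"z":0,"twist":0},{"fingers":1,"x":-3.5,"y":-0.1,"z":0,"twist":0},{"fingers":1,"x":-4.2,"y":-0.1,"z":0,"twist":0},{"fingers":1,"x":-4.4,"y":-1.2,"z":0,"twist":0},{"fingers":1,"x":-4.4,"y":-1.2,"z":0,"twist":0},{"fingers":1,"x":-4.4,"y":-1.2,"z":0,"twist":0}]'
python3 - <<'E'
from h import *
st();d=shot('side','s25.png',(180,130,440,330),3);print(cover(d));shot('wrist','w25.png')
b=tobin(cloud(d)); m=(abs(b[...,1])<.02)&(b[...,2]>.064)&(b[...,2]<.078)&(b[...,0]<-.07)&(b[...,0]>-.12);q=b[m];print('tab',len(q),q[:,0].min(),q[:,0].max(),q[:,0].mean())
E
```

```text
time: 39.2
position: [0.481, -0.2337, 0.2386]
tool_rot: [1.483, 1.002, -1.485]
ft_force: [0.2, -0.6, -0.2]
grip_width: 1.0
t 39.2 pos [ 0.481  -0.2337  0.2386] bin [-0.135  -0.0013  0.2386] F [ 0.2 -0.6 -0.2] grip 1.0
R bin-yaw err of jaw -90.05 q [ 0.8   0.09 -0.43  1.7   0.04  1.36 -1.58]
(np.float64(1.370124999457056), np.int64(76), np.float64(0.0015167842094625937))
tab 78 -0.09644871821445188 -0.08192245945467141 -0.08665559121275608
```

View pics/w25.png

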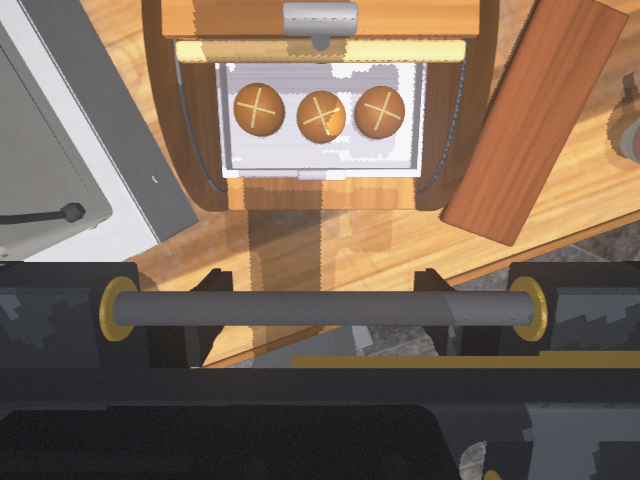

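View pics/s25.png

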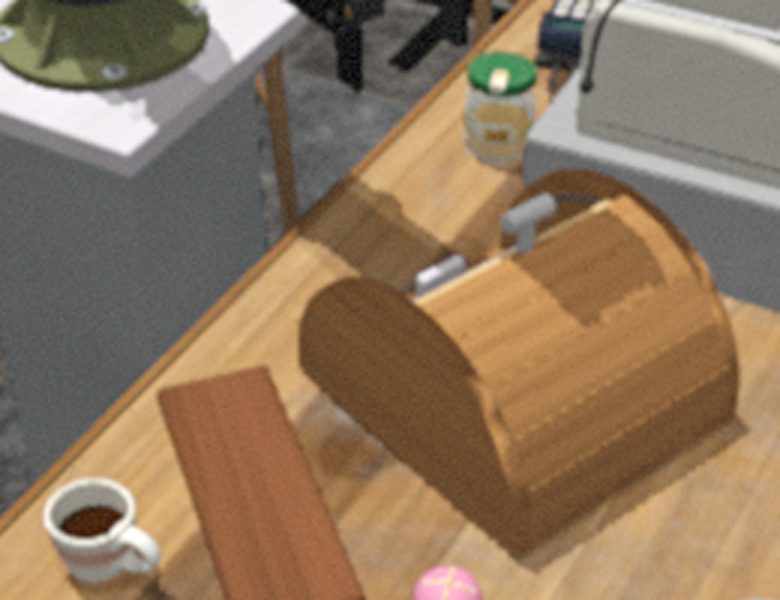

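```bash
python3 -m creep '[{"fingers":1,"x":0,"y":0.9,"z":-0.03,"twist":0},{"fingers":1,"x":0,"y":1.8,"z":-0.03,"twist":0},{"fingers":1,"x":0,"y":2.7,"z":-0.03,"twist":0},{"fingers":1,"x":0,"y":3.3,"z":-0.03,"twist":0},{"fingers":1,"x":0,"y":3.45,"z":-0.03,"twist":0},{"fingers":1,"x":0.6,"y":3.45,"z":-0.03,"twist":0},{"fingers":1,"x":1.2,"y":3.45,"z":-0.03,"twist":0},{"fingers":1,"x":1.6,"y":3.45,"z":-0.03,"twist":0},{"fingers":1,"x":1.8,"y":3.45,"z":-0.03,"twist":0},{"fingers":1,"x":1.8,"y":3.45,"z":-0.03,"twist":0},{"fingers":1,"x":1.8,"y":3.45,"z":-0.03,"twist":0}]'
python3 - <<'E'
from h import *
st()
d=shot('side','s26.png',(180,130,440,330),3)
E
```

```text
time: 40.22
position: [0.6108, -0.2839, 0.1656]
tool_rot: [1.484, 1.005, -1.484]
ft_force: [-0.6, -0.5, 0.7]
grip_width: 0.998
t 40.22 pos [ 0.6108 -0.2839  0.1656] bin [0.0041 0.0003 0.1656] F [-0.6 -0.5  0.7] grip 0.998
R bin-yaw err of jaw -90.02 q [ 0.71  0.43 -0.42  1.45  0.18  1.3  -1.68]
```

View pics/s26.png

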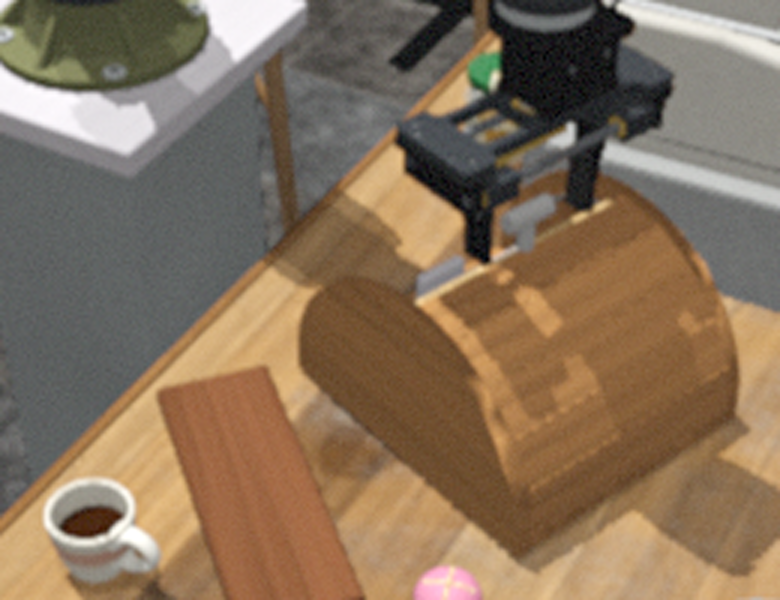

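```bash
python3 -m creep '[{"fingers":0,"x":0,"y":0,"z":0,"twist":0},{"fingers":0,"x":0,"y":0,"z":0,"twist":0},{"fingers":0,"x":0,"y":0,"z":0,"twist":0},{"fingers":0,"x":0,"y":0,"z":0,"twist":0},{"fingers":0,"x":0,"y":0,"z":0,"twist":0},{"fingers":0,"x":0,"y":0,"z":0,"twist":0},{"fingers":0,"x":0,"y":0,"z":0,"twist":0},{"fingers":0,"x":0,"y":0,"z":0,"twist":0},{"fingers":0,"x":0,"y":0,"z":0,"twist":0}]' 30
python3 - <<'E'
from h import *
st()
p0=1.60
for c in [1.36,1.3,1.22,1.14,1.06,.98,.9,.82,.74,.66,.58,.5,.42,.34,.26,.18,.1,.04,0,-.03]:
    p=c+.21; print(c,'y',round(3.95*(np.cos(p0)-np.cos(p)),2),'x',round(3.95*(np.sin(p0)-np.sin(p)),2))
E
```

```text
time: 41.02
position: [0.6106, -0.2839, 0.1657]
tool_rot: [1.484, 1.004, -1.484]
ft_force: [0.2, -0.8, -0.7]
grip_width: 0.458
t 41.02 pos [ 0.6106 -0.2839  0.1657] bin [4.000e-03 1.000e-04 1.657e-01] F [ 0.2 -0.8 -0.7] grip 0.458
R bin-yaw err of jaw -90.02 q [ 0.71  0.43 -0.42  1.45  0.18  1.3  -1.68]
1.36 y -0.12 x -0.0
1.3 y -0.36 x 0.01
1.22 y -0.67 x 0.04
1.14 y -0.98 x 0.09
1.06 y -1.29 x 0.18
0.98 y -1.58 x 0.28
0.9 y -1.87 x 0.41
0.82 y -2.15 x 0.56
0.74 y -2.41 x 0.74
0.66 y -2.66 x 0.93
0.58 y -2.9 x 1.14
0.5 y -3.11 x 1.37
0.42 y -3.31 x 1.62
0.34 y -3.48 x 1.88
0.26 y -3.64 x 2.16
0.18 y -3.77 x 2.45
0.1 y -3.88 x 2.74
0.04 y -3.94 x 2.97
0 y -3.98 x 3.12
-0.03 y -4.0 x 3.24
```

```bash
python3 -m creep '[{"fingers":0,"x":0,"y":-0.12,"z":0,"twist":0},{"fingers":0,"x":0.01,"y":-0.36,"z":0,"twist":0},{"fingers":0,"x":0.04,"y":-0.67,"z":0,"twist":0},{"fingers":0,"x":0.09,"y":-0.98,"z":0,"twist":0},{"fingers":0,"x":0.18,"y":-1.29,"z":0,"twist":0},{"fingers":0,"x":0.28,"y":-1.58,"z":0,"twist":0},{"fingers":0,"x":0.41,"y":-1.87,"z":0,"twist":0},{"fingers":0,"x":0.56,"y":-2.15,"z":0,"twist":0},{"fingers":0,"x":0.74,"y":-2.41,"z":0,"twist":0},{"fingers":0,"x":0.93,"y":-2.66,"z":0,"twist":0},{"fingers":0,"x":1.14,"y":-2.9,"z":0,"twist":0},{"fingers":0,"x":1.37,"y":-3.11,"z":0,"twist":0},{"fingers":0,"x":1.62,"y":-3.31,"z":0,"twist":0},{"fingers":0,"x":1.88,"y":-3.48,"z":0,"twist":0},{"fingers":0,"x":2.16,"y":-3.64,"z":0,"twist":0},{"fingers":0,"x":2.45,"y":-3.77,"z":0,"twist":0},{"fingers":0,"x":2.74,"y":-3.88,"z":0,"twist":0},{"fingers":0,"x":2.97,"y":-3.94,"z":0,"twist":0},{"fingers":0,"x":3.12,"y":-3.98,"z":0,"twist":0},{"fingers":0,"x":3.16,"y":-3.98,"z":0,"twist":0}]'
python3 - <<'E'
from h import *
st();d=shot('side','s27.png',(180,130,440,330),3);print(cover(d))
E
```

```text
time: 42.68
position: [0.4614, -0.2246, 0.0387]
tool_rot: [1.483, 1.006, -1.486]
ft_force: [-5.2, 0.5, 11.7]
grip_width: 0.455
t 42.68 pos [ 0.4614 -0.2246  0.0387] bin [-1.566e-01 -1.000e-04  3.870e-02] F [-5.2  0.5 11.7] grip 0.455
R bin-yaw err of jaw -90.04 q [ 0.79  0.24 -0.43  1.97  0.12  0.96 -1.65]
(np.float64(0.11242343537100588), np.int64(157), np.float64(0.02638539315978209))
```

View pics/s27.png

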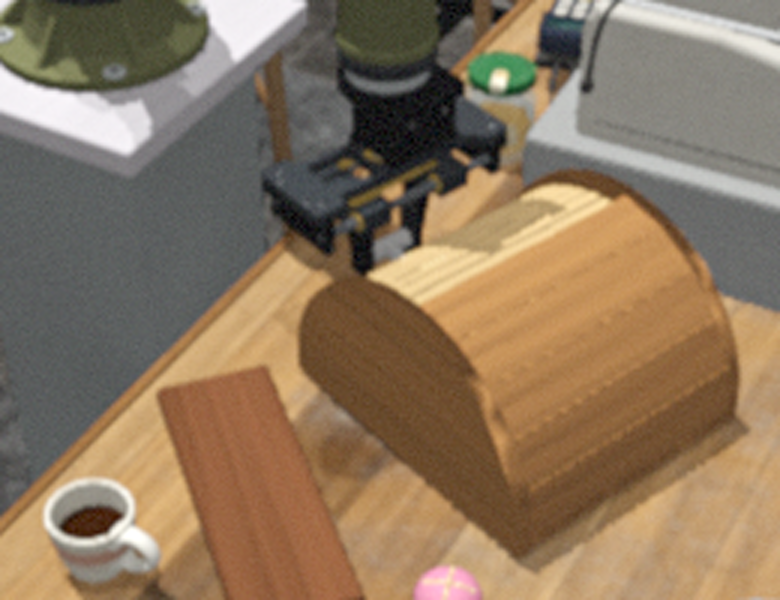

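```bash
python3 -m creep '[{"fingers":0,"x":0.08,"y":0,"z":0,"twist":0},{"fingers":0,"x":0.12,"y":0,"z":0,"twist":0},{"fingers":0,"x":0.12,"y":0,"z":0,"twist":0},{"fingers":0,"x":0.12,"y":0,"z":0,"twist":0}]'
python3 - <<'E'
from h import *
st()
E
```

```text
time: 43.07
position: [0.4618, -0.2247, 0.0382]
tool_rot: [1.481, 1.006, -1.488]
ft_force: [-16.1, 4.3, 32.7]
grip_width: 0.461
t 43.07 pos [ 0.4618 -0.2247  0.0382] bin [-1.562e-01 -1.000e-04  3.820e-02] F [-16.1   4.3  32.7] grip 0.461
R bin-yaw err of jaw -90.04 q [ 0.79  0.24 -0.43  1.97  0.12  0.96 -1.65]
```

The cover is firmly at its lower stop. I'll ease off, open and retreat.

```bash
python3 -m creep '[{"fingers":0,"x":-0.1,"y":0.02,"z":0,"twist":0},{"fingers":0,"x":-0.12,"y":0.02,"z":0,"twist":0},{"fingers":1,"x":-0.12,"y":0.02,"z":0,"twist":0},{"fingers":1,"x":-0.12,"y":0.02,"z":0,"twist":0},{"fingers":1,"x":-0.12,"y":0.02,"z":0,"twist":0},{"fingers":1,"x":-0.12,"y":0.02,"z":0,"twist":0},{"fingers":1,"x":-0.12,"y":0.02,"z":0,"twist":0},{"fingers":1,"x":-0.12,"y":0.02,"z":0,"twist":0},{"fingers":1,"x":-0.7,"y":0,"z":0,"twist":0},{"fingers":1,"x":-1.6,"y":0,"z":0,"twist":0},{"fingers":1,"x":-2.6,"y":-0.2,"z":0,"twist":0},{"fingers":1,"x":-3.6,"y":-0.4,"z":0,"twist":0},{"fingers":1,"x":-4.6,"y":-0.4,"z":0,"twist":0},{"fingers":1,"x":-5,"y":-0.4,"z":1,"twist":0},{"fingers":1,"x":-5,"y":-0.4,"z":2,"twist":0},{"fingers":1,"x":-5,"y":-0.4,"z":3,"twist":0},{"fingers":1,"x":-5,"y":-0.4,"z":3.5,"twist":0},{"fingers":1,"x":-5,"y":-0.4,"z":3.5,"twist":0},{"fingers":1,"x":-5,"y":-0.4,"z":3.5,"twist":0}]'
python3 - <<'E'
from h import *
st();d=shot('side','s28.png',(180,130,440,330),3);print(cover(d));d=shot('top','t28.png');print(cover(d))
for u,v in [(403,287),(181,277)]:print(px(d,u,v).round(3))
E
```

```text
time: 44.65
position: [0.3953, -0.3496, 0.2343]
tool_rot: [1.487, 1.003, -1.486]
ft_force: [0.1, 0.1, -0.5]
grip_width: 0.998
t 44.65 pos [ 0.3953 -0.3496  0.2343] bin [-0.1715 -0.1408  0.2343] F [ 0.1  0.1 -0.5] grip 0.998
R bin-yaw err of jaw -90.19 q [ 0.97  0.07 -0.31  1.73  0.02  1.35 -1.3 ]
(np.float64(-0.000601602093683623), np.int64(60), np.float64(0.0021730448629571466))
(np.float64(0.0011593054141613712), np.int64(52), np.float64(0.0019355864506210999))
[ 0.428 -0.577  0.031]
[0.443 0.015 0.084]
```

View pics/s28.png

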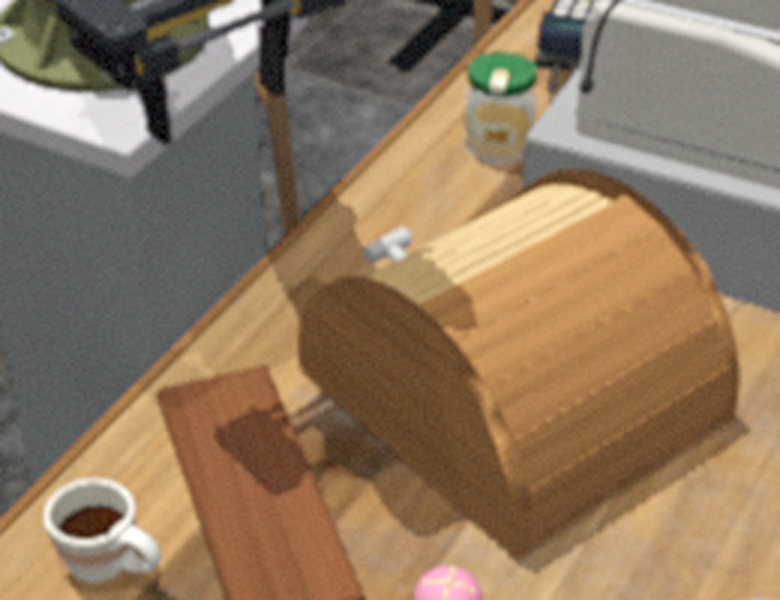

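View pics/t28.png

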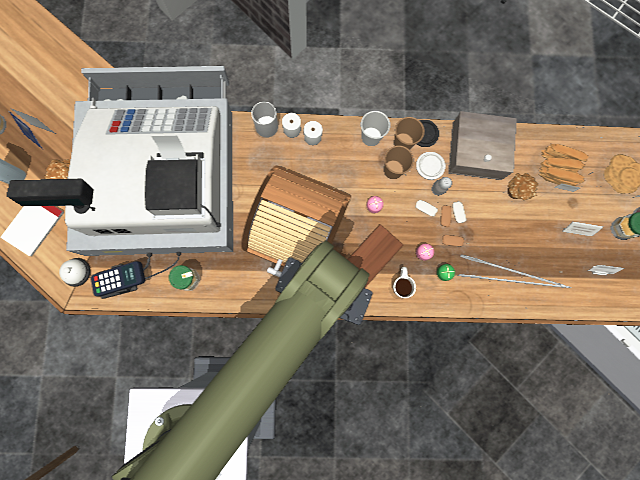

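The cover is down, reading about 0.000 rad from both cameras. The handle is free at (388,245) in the side crop, the board is empty, and the cup at (403,287) and jar at (181,277) have not moved. The gripper is clear of everything, so I'll hand the job in.

```bash
python3 -c "
from bench import workorder
print(workorder.close_job())"
```

```text
the job is handed in; nothing more can be done
None
```

I rolled the cover up, pulled the tray out to its stop and set all four rolls apart on its floor. Then I pushed the tray home and rolled the cover down. The job is handed in at about 45 s of the 200 s.

One roll was knocked aside during the run, so I measured its position again before picking it up. I reset the grip on it once, because the first hold was too high on the roll.

**Last checks:**
- **Cover:** both cameras read about 0.00 rad, and it was firm against its lower stop.
- **Tray:** it was firm against its home stop, and the tab was at bin x -0.0867 m against -0.0866 m at the start.
- **Rolls:** all four stood upright and apart in the tray before the push. At home, three were seen standing; the rear one was hidden behind the cover edge and not seen again.
- **Cup and jar:** within about 1 mm of where they started.
- **Robot:** the gripper was clear of everything at hand-in.

One reading disagreed. With the gripper still on the handle, the side camera gave 0.11 rad for the cover, a poor fit because the fingers hid the handle. Once the gripper was away, both cameras agreed on about 0.00 rad.

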